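# Turn, stopper and rack the side-port sample cylinders

### The job

Get every sample cylinder on the mat ready for the carrier: roll it along the mat until its side stopper faces straight up, and press the stopper fully home. Lay each cylinder down in its own groove of the carrier, resting fully in it with the stopper home and facing up, and leave the beaker and the jar standing where they are.

Things in the scene. Friction and masses are not known exactly. Their poses are not given: they have to be found in the camera images.
- canA_center (a point): White sample cylinder, 48 mm diameter, 96 mm long, about 0.3 kg, lying on its side, its centre 24 mm above the mat. Point: its centre. Own y axis: along the cylinder; own z axis: from the axis out through the stopper, which sits half-way along, so z up means stopper up. Starts with the stopper 60 to 95 degrees to one side or the other. None when this cylinder is absent.
- canA_stopper_top (a point): Centre of the outer face of that cylinder's round grey rubber stopper (head 22 mm across, 6 mm thick, above a 28 mm wide collar): 40 mm from the cylinder's axis when fully out, 32 mm when fully home on the collar. It is pressed straight in against about 6 N of friction to a hard stop, and stays where it is left.
- canA_stopper (a joint): How far that stopper has been pushed in, m: 0 fully out, 0.008 fully home.
- canB_center (a point): White sample cylinder, 48 mm diameter, 96 mm long, about 0.3 kg, lying on its side, its centre 24 mm above the mat. Point: its centre. Own y axis: along the cylinder; own z axis: from the axis out through the stopper, which sits half-way along, so z up means stopper up. Starts with the stopper 60 to 95 degrees to one side or the other. None when this cylinder is absent.
- canB_stopper_top (a point): Centre of the outer face of that cylinder's round grey rubber stopper (head 22 mm across, 6 mm thick, above a 28 mm wide collar): 40 mm from the cylinder's axis when fully out, 32 mm when fully home on the collar. It is pressed straight in against about 6 N of friction to a hard stop, and stays where it is left.
- canB_stopper (a joint): How far that stopper has been pushed in, m: 0 fully out, 0.008 fully home.
- canC_center (a point): White sample cylinder, 48 mm diameter, 96 mm long, about 0.3 kg, lying on its side, its centre 24 mm above the mat. Point: its centre. Own y axis: along the cylinder; own z axis: from the axis out through the stopper, which sits half-way along, so z up means stopper up. Starts with the stopper 60 to 95 degrees to one side or the other. None when this cylinder is absent.
- canC_stopper_top (a point): Centre of the outer face of that cylinder's round grey rubber stopper (head 22 mm across, 6 mm thick, above a 28 mm wide collar): 40 mm from the cylinder's axis when fully out, 32 mm when fully home on the collar. It is pressed straight in against about 6 N of friction to a hard stop, and stays where it is left.
- canC_stopper (a joint): How far that stopper has been pushed in, m: 0 fully out, 0.008 fully home.
- mat: Flat grey rubber work mat, 280 mm in its own x, 400 mm in its own y, 3 mm thick, fixed; the cylinders lie on it, their axes roughly along its y, about 135 mm apart. Origin at the centre of its underside. A cylinder rolls on it without much slipping and stays where it is left.
- groove0 (a point): Groove 0 of the fixed grey metal carrier: base 250 x 90 mm, two notched rails 12 mm thick, 68 mm apart centre to centre, three V grooves 78 mm apart. Point: where the centre of a cylinder resting in this groove lies, 50 mm above the table; own y axis: along the groove. Between the rails 56 mm are free for the fingers, down to the 6 mm base plate.
- groove1 (a point): Groove 1 of the fixed grey metal carrier: base 250 x 90 mm, two notched rails 12 mm thick, 68 mm apart centre to centre, three V grooves 78 mm apart. Point: where the centre of a cylinder resting in this groove lies, 50 mm above the table; own y axis: along the groove. Between the rails 56 mm are free for the fingers, down to the 6 mm base plate.
- groove2 (a point): Groove 2 of the fixed grey metal carrier: base 250 x 90 mm, two notched rails 12 mm thick, 68 mm apart centre to centre, three V grooves 78 mm apart. Point: where the centre of a cylinder resting in this groove lies, 50 mm above the table; own y axis: along the groove. Between the rails 56 mm are free for the fingers, down to the 6 mm base plate.
- beaker: Glass beaker, 60 mm across, 75 mm tall, standing at the near side between mat and carrier; leave alone. Origin at the centre of its underside.
- jar: White lidded jar, 52 mm across, 55 mm tall, standing at the far side between mat and carrier; leave alone. Origin at the centre of its underside.
There are look-alikes about, which are no part of the job. What is shaped like the part that bears canB_center but blue or pink is not meant. Leave any brown or orange look-alike of the part that bears canC_center alone.

How it is judged:
On the way:
1. every stopper is fully home on a cylinder turned with its stopper facing up (value of joint each of canA_stopper, canB_stopper, canC_stopper above 0.0065 m and angle between each of canA_center, canB_center, canC_center's own z axis and vertical below 0.4 rad), for 0.2 s.
At the end, for the whole second after the job is handed in: Every cylinder present lies at rest in its own groove (centre within 18 mm of the groove point horizontally, no more than 5 mm above it, axis within 0.15 rad of the groove), its stopper pushed in more than 6.5 of 8 mm and facing up within 0.4 rad (23 degrees) (all of step 1 and linear speed of each of canA, canB, canC below 0.02 m/s and ((horizontal distance between canA_center and groove0 below 0.018 m and z of canA_center in the frame of groove0 below 0.005 m and angle between the y axis of canA_center and the y axis of groove0, either way round below 0.15 rad) or (horizontal distance between canA_center and groove1 below 0.018 m and z of canA_center in the frame of groove1 below 0.005 m and angle between the y axis of canA_center and the y axis of groove1, either way round below 0.15 rad) or (horizontal distance between canA_center and groove2 below 0.018 m and z of canA_center in the frame of groove2 below 0.005 m and angle between the y axis of canA_center and the y axis of groove2, either way round below 0.15 rad)) and ((horizontal distance between canB_center and groove0 below 0.018 m and z of canB_center in the frame of groove0 below 0.005 m and angle between the y axis of canB_center and the y axis of groove0, either way round below 0.15 rad) or (horizontal distance between canB_center and groove1 below 0.018 m and z of canB_center in the frame of groove1 below 0.005 m and angle between the y axis of canB_center and the y axis of groove1, either way round below 0.15 rad) or (horizontal distance between canB_center and groove2 below 0.018 m and z of canB_center in the frame of groove2 below 0.005 m and angle between the y axis of canB_center and the y axis of groove2, either way round below 0.15 rad)) and ((horizontal distance between canC_center and groove0 below 0.018 m and z of canC_center in the frame of groove0 below 0.005 m and angle between the y axis of canC_center and the y axis of groove0, either way round below 0.15 rad) or (horizontal distance between canC_center and groove1 below 0.018 m and z of canC_center in the frame of groove1 below 0.005 m and angle between the y axis of canC_center and the y axis of groove1, either way round below 0.15 rad) or (horizontal distance between canC_center and groove2 below 0.018 m and z of canC_center in the frame of groove2 below 0.005 m and angle between the y axis of canC_center and the y axis of groove2, either way round below 0.15 rad))); the robot touches nothing.
It fails at once if the beaker was knocked over or moved more than 4 cm (distance of beaker from where it was at the start of the episode above 0.04 m or angle between beaker's own z axis and vertical above 0.5 rad).
It fails at once if the jar was knocked over or moved more than 4 cm (distance of jar from where it was at the start of the episode above 0.04 m or angle between jar's own z axis and vertical above 0.5 rad).
Of canA, canB, canC only 2 to 3 are there at a start; the rules pass over those that are not, and their reading is None.
At some moment in a run one of canA, canB, canC may be knocked a few centimetres aside while the robot is not near it.
Once in a run the grip may slacken for a moment while it holds something.
It also fails if it takes over 210 s, if anything falls off the work surface, if the arm or the gripper's body presses on something with over 40 N, if the wrist force passes 120 N, or if a joint passes its speed limit or range.

### The arm

A 6-joint arm with a two-finger parallel gripper is mounted at the origin on the work surface. World frame = base frame: x ahead of the robot, y to its left, z up, the work surface at z = 0. Lengths are in m, angles in rad, forces in N, time in s.
With the tool pointing down it reaches from about 0.4 to 0.825 m from the base axis. Payload 7 kg.
Tool frame: the origin (TCP) lies on the centre line of the jaws, within the pads' length; the fingertips stand 25 mm ahead of it and the grasp point (between the pads) lies 6 mm ahead of it; z points along the fingers, y is the direction in which the jaws open and shut (so a half turn about z gives the same grasp; the last joint's range is limited). The gripper opens to 88 mm and grips with 3 to 60 N. Pads are 19 mm wide; open, the fingers measure 130 mm over their backs; the gripper's body (78 mm by 193 mm) begins 47 mm behind the grasp point.
Start: joints at [-0.955, 0.359, 0.012, 0, -1.224, -0.288], TCP at [0.217, -0.639, 0.252] pointing down, gripper open.
Joint ranges: [-3.07, 3.07], [-1.43, 2.12], [-1.02, 1.25], [-3.03, 1.67], [-3.05, -0], [-3.03, 3.03]. Speed limits (rad/s): [2.39, 2.39, 3.01, 3.14, 3.14, 3.14].

### API

Orientations are given as [roll, pitch, yaw] about the fixed x, y, z axes, in that order (R = Rz(yaw) Ry(pitch) Rx(roll)).
In Python, from station import * gives the robot as it stands. The module is installed in compiled form; this text tells all that it offers.
- The arm moves only by the tool step_arm, never from a script. Its argument "commands" is text: rows parted by semicolons, each of 6 numbers parted by spaces: the shift along the tool's x, y, z in mm, then the turn, a rotation vector about the tool's x, y, z in rad. A call has 1 to 8 rows; each row shifts and turns the commanded pose from where the row before left it, along the tool's axes as they then stand; what a row does not reach is not made up. A row lasts 1/8 s, in which the tool goes at most 62.5 mm and 10.7 degrees, less where a joint would pass 70% of its speed; a pose out of reach is approached as far as the arm can. A call is refused whole if a number of a shift passes 62.5 or a number of a turn 0.188, either way. A call with a gripper value outside its range is refused whole. "jaw" is the finger opening in mm, from 0 to 87.6, set as the call begins (left out, the last holds). The fingers move at their own pace and stop on an object; "grip_force" is the grip in N (left out, the last holds). Time passes only in rows, so rows that do not move let the fingers close. It gives the time, the measured TCP pose, the force and the opening at its end, in the units of the state.
- get_state(): the state, without advancing time (a new reading comes with each control period).
- grab_frame(name): name is "side" or "top" or "wrist"; returns a dict with "frame" (480x640x3 uint8, red, green, blue), "fovy" (degrees; the focal length in pixels is half the picture's height over the tangent of half this angle, whatever the lens; pixels are square), "cx", "cy" (the principal point, pixels), "rvec" (rotation vector, rad) and "tvec" (3), from world to camera coordinates, as OpenCV has them; the wrist camera has in their place "tool_from_camera" (4x4, takes a point from camera to tool coordinates, whose origin is the TCP and whose axes are the flange's). Camera axes: x right, y down, z forward; pixel columns grow to the right and rows downward; lengths in m; the calibration is good to about 2 mm. The wrist camera is an equidistant fisheye: a pixel r from the principal point sees the ray r / f radians off the axis. A picture is of the moment at which its call begins: read the wrist's pose just before it. There is no depth.
- job_done(): hands the job in, once; it reports no verdict.
Trained networks look in a picture, given as the dict that the camera call returned (one of the last four; its "shot" number tells which), for a name from the list of things; names that differ only in an ending like _2 or _b are one class to them, and where a whole thing is asked for, a point or a joint stands for the part that bears it (a point fixed in the world has none). Each returns a list of dicts, best first, with "conf" (0 to 1); they miss things now and then, are a little off and sometimes report something else, mostly with a low value. They report only what shows in the picture. A call takes as long as a camera call. They do not tell look-alikes from the thing itself.
- recognise(picture, name): "pixel" ([column, row] in pixels, amid what is visible of it).
The state is a dict: "t": time; "q": joint angles; "qd": joint speeds; "joint_efforts": joint torques, N m; "eef_pos": TCP position; "ee_rot": TCP orientation; "force": force on the tool from outside, world axes, zero at the start; "moment": the same for the moment, N m; "width": finger opening in m.
Only numpy, scipy, OpenCV 4.12 (cv2) and the standard library are available. Lean on these libraries where they do the work, as an engineer would, in place of code of your own. Each camera call takes 0.05 s, during which the arm holds its last target.

## Working session

There is one attempt and no reset: what is moved stays moved. The work goes in short steps, Python scripts to look and compute and a tool call to move; the robot and the scene stay as the last step left them, time stands still between calls to the robot, and variables do not carry over. Pictures are saved under pics/ and viewed, and the job is handed in when it is done.

Besides the shell and the picture viewer there is one more tool, called as name(argument=value, ...), one argument or row to a line, values as JSON. step_arm: Moves the arm, as the interface text tells. Its arguments: {"type":"object","properties":{"commands":{"type":"string"},"jaw":{"type":"number"},"grip_force":{"type":"number"}},"required":["commands"]}

```bash
mkdir -p pics
python3 - <<'E'
from station import *
import cv2
print(get_state())
for n in ["top","side","wrist"]:
    p=grab_frame(n); cv2.imwrite(f"pics/a_{n}.png",p["frame"][:,:,::-1])
    print(n,{k:v for k,v in p.items() if k!="frame"})
    for k in ["canA_center","canA_stopper_top","groove0","mat","beaker","jar"]:
        try: print(k,[(d["conf"],d["pixel"]) for d in recognise(p,k)])
        except Exception as e: print(k,e)
E
```

```text
{'t': 0.0, 'q': array([-9.54912295e-01,  3.59414572e-01,  1.10506870e-02, -3.63881254e-04,
       -1.22409058e+00, -2.88092609e-01]), 'qd': array([-1.11686230e-03,  1.94813813e-03, -1.43409369e-03, -8.05146241e-04,
        8.21829476e-05,  1.84745773e-03]), 'joint_efforts': array([ 2.63577949e-04, -5.82722068e+01,  2.93049306e+01,  6.99683994e+00,
        6.93411188e-03, -1.94066815e-04]), 'eef_pos': array([ 0.21714953, -0.63864092,  0.25059871]), 'ee_rot': array([ 3.13990565e+00, -1.43194312e-04, -2.81392504e+00]), 'force': array([ 0.10470918, -0.20386263, -0.20097605]), 'moment': array([ 0.0117203 ,  0.05939448, -0.01538216]), 'width': 0.08768711350459997}
top {'fovy': 46.03130959157929, 'cx': 322.3035586393659, 'cy': 236.7028174449766, 'rvec': array([ 2.15987529, -2.16535742,  0.07533035]), 'tvec': array([0.00604437, 0.50768031, 1.48356097]), 'shot': 1}
canA_center [(0.76, [425.2, 221.6]), (0.44, [276.9, 150.5])]
canA_stopper_top []
groove0 [(0.74, [237.7, 222.8]), (0.23, [276.2, 149.4])]
mat [(0.75, [378.8, 232.6])]
beaker [(0.69, [260.6, 296.2])]
jar [(0.81, [275.4, 150.3]), (0.
[... 298 characters left out ...]
, [288.0, 347.9])]
mat [(0.73, [319.8, 234.3])]
beaker [(0.95, [388.4, 312.8])]
jar [(0.76, [206.1, 292.8])]
wrist {'fovy': 65.70646984690485, 'cx': 315.450096741941, 'cy': 241.6808021442295, 'tool_from_camera': array([[-1.07414642e-04, -9.63662399e-01, -2.67123136e-01,
         7.20074383e-02],
       [ 9.99999695e-01,  1.03271279e-04, -7.74673660e-04,
        -6.08114630e-04],
       [ 7.74110025e-04, -2.67123138e-01,  9.63662093e-01,
        -1.34192591e-01],
       [ 0.00000000e+00,  0.00000000e+00,  0.00000000e+00,
         1.00000000e+00]]), 'shot': 3}
canA_center []
canA_stopper_top [(0.67, [632.9, 462.8])]
groove0 [(0.79, [626.6, 468.5])]
mat [(0.74, [443.8, 447.5])]
beaker []
jar []
```

View pics/a_top.png

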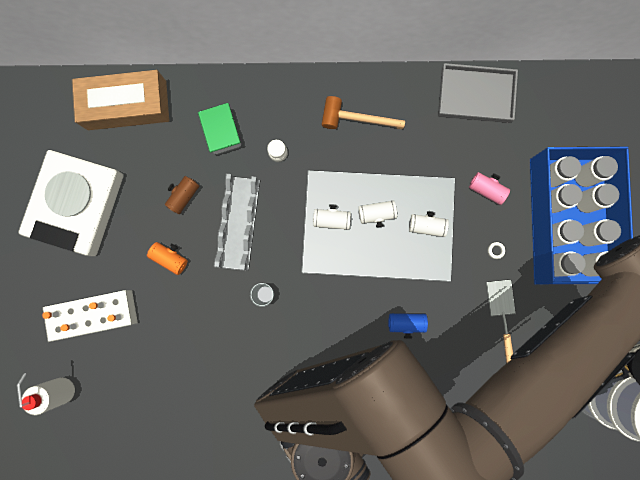

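View pics/a_side.png

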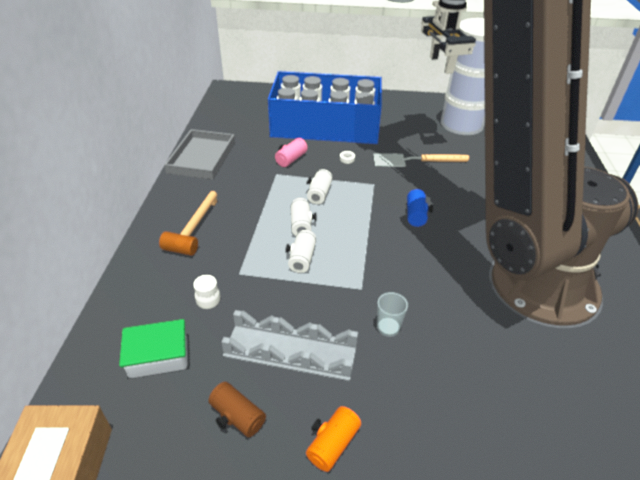

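View pics/a_wrist.png

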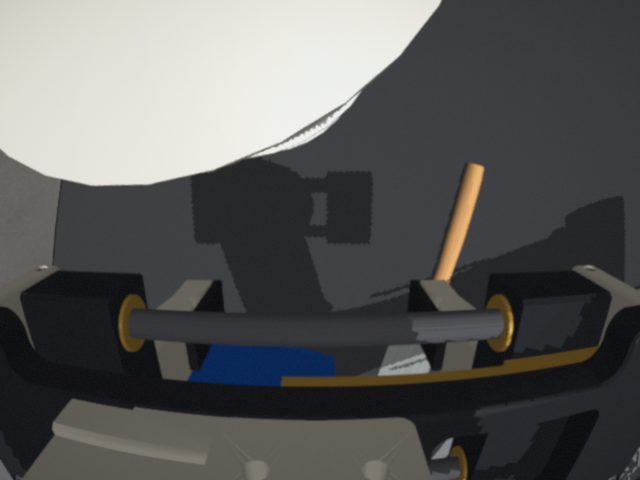

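Three white cylinders lie on the mat, at top pixels (332,219), (379,212) and (429,225). Their dark stoppers are at (333,206), (380,224) and (430,213). The blue (408,323), pink (490,188), brown (182,195) and orange (167,258) ones are look-alikes off the mat, so only the white ones fit. Next is one enlarged crop to confirm, plus the measurements.

```bash
cat > h.py <<'E'
from station import *
import cv2, numpy as np
from scipy.spatial.transform import Rotation as Ro
def K(p):
    f=240/np.tan(np.radians(p["fovy"])/2); return np.array([[f,0,p["cx"]],[0,f,p["cy"]],[0,0,1]])
def ray(p,px,st=None):
    f=K(p)[0,0]; d=np.array([px[0]-p["cx"],px[1]-p["cy"]])
    if "rvec" in p:
        R=Ro.from_rotvec(p["rvec"]).as_matrix(); o=-R.T@p["tvec"]; v=R.T@np.array([d[0]/f,d[1]/f,1])
    else:
        r=np.hypot(*d); th=r/f; v=np.array([*(d/max(r,1e-9)*np.sin(th)),np.cos(th)])
        T=np.eye(4); T[:3,:3]=Ro.from_euler("xyz",st["ee_rot"]).as_matrix(); T[:3,3]=st["eef_pos"]
        M=T@p["tool_from_camera"]; o=M[:3,3]; v=M[:3,:3]@v
    return o,v
def at(p,px,z,st=None):
    o,v=ray(p,px,st); return o+v*(z-o[2])/v[2]
def proj(p,X,st=None):
    if "rvec" in p:
        return cv2.projectPoints(np.float64([X]),p["rvec"],p["tvec"],K(p),None)[0].ravel()
    T=np.eye(4); T[:3,:3]=Ro.from_euler("xyz",st["ee_rot"]).as_matrix(); T[:3,3]=st["eef_pos"]
    c=np.linalg.inv(T@p["tool_from_camera"])@np.array([*X,1.]); c=c[:3]
    th=np.arctan2(np.hypot(c[0],c[1]),c[2]); ph=np.arctan2(c[1],c[0]); f=K(p)[0,0]
    return np.array([p["cx"]+f*th*np.cos(ph),p["cy"]+f*th*np.sin(ph)])
E
python3 - <<'E'
from h import *
p=grab_frame("top"); im=p["frame"]
cv2.imwrite("pics/b_mat.png",cv2.resize(im[160:290,205:465],None,fx=3,fy=3,interpolation=cv2.INTER_CUBIC)[:,:,::-1])
g=im.min(2)
m=(g>215).astype(np.uint8); m[:, :290]=0; m[:,470:]=0; m[:170]=0; m[285:]=0
n,l,s,c=cv2.connectedComponentsWithStats(m)
for i in range(1,n):
    if s[i,4]>100:
        r=cv2.minAreaRect(np.column_stack(np.where(l==i)[::-1]).astype(np.float32))
        print(s[i],r, at(p,r[0],.027))
mm=((g>120)).astype(np.uint8); mm[:,:290]=0; mm[:,470:]=0; mm[:165]=0; mm[285:]=0
r=cv2.minAreaRect(np.column_stack(np.where(mm)[::-1]).astype(np.float32)); print("mat",r,[at(p,b,.003).round(3) for b in cv2.boxPoints(r)])
for n,px,z in [("beaker",(260.6,296),.04),("jar",(276,150),.05),("carr",(237.7,222.8),.03)]: print(n,at(p,px,z))
print(K(p)[0,0])
E
```

```text
[ 302  171  149  110 9278] ((378.7723083496094, 225.09844970703125), (148.3268280029297, 102.06483459472656), 3.1798300743103027) [ 0.53784907 -0.14565403  0.027     ]
[360 203  33  19 481] ((376.29705810546875, 212.48045349121094), (16.762470245361328, 32.68434524536133), 81.46923065185547) [ 0.57173233 -0.13942975  0.027     ]
[414 215  31  20 446] ((429.35546875, 224.43930053710938), (29.27100944519043, 16.11806297302246), 8.746162414550781) [ 0.53905844 -0.279713    0.027     ]
mat ((378.6199951171875, 225.33999633789062), (149.60264587402344, 103.5625228881836), 3.1798300743103027) [array([0.412, 0.063, 0.003]), array([0.695, 0.047, 0.003]), array([ 0.669, -0.359,  0.003]), array([ 0.389, -0.337,  0.003])]
beaker [0.35073273 0.16630289 0.04      ]
jar [0.73768864 0.12720755 0.05      ]
carr [0.54523688 0.23068927 0.03      ]
564.9753274430681
```

View pics/b_mat.png

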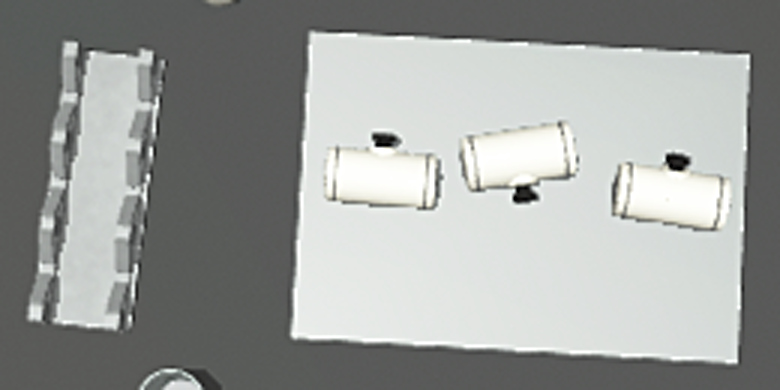

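The crop confirms three white, banded cylinders on the mat. The left and right ones have stoppers pointing far (+x), the middle one near (−x). I'll move the wrist camera over the mat for a sharper measurement.

```bash
cat > plan.py <<'E'
import sys
from h import *
def plan(x,y,z,yaw,n=None,vmax=60.):
    s=get_state(); R=Ro.from_euler("xyz",s["ee_rot"]); Rt=Ro.from_euler("xyz",[np.pi,0,yaw])
    dp=(np.array([x,y,z])-s["eef_pos"])*1000; rv=(R.inv()*Rt).as_rotvec()
    k=n or max(1,int(np.ceil(max(np.linalg.norm(dp)/vmax,np.linalg.norm(rv)/.18))))
    out=[];cur=R
    for i in range(k):
        d=cur.inv().apply(dp/k); out.append(" ".join(f"{v:.1f}" for v in d)+" "+" ".join(f"{v:.3f}" for v in rv/k)); cur=cur*Ro.from_rotvec(rv/k)
    print(s["t"],s["eef_pos"].round(4),s["ee_rot"].round(3),"w",round(s["width"],4),"F",s["force"].round(1))
    print(k,"rows:"); print(";".join(out))
if __name__=="__main__":
    a=[float(v) for v in sys.argv[1:]]; plan(*a[:4],n=int(a[4]) if len(a)>4 else None)
E
python3 plan.py 0.65 -0.15 0.40 3.1416
```

```text
1.1 [ 0.2173 -0.639   0.2516] [ 3.142 -0.    -2.814] w 0.0878 F [-0.4  0.4  0.4]
12 rows:
-47.3 27.0 -12.4 0.000 -0.000 0.027;-46.5 28.3 -12.4 0.000 -0.000 0.027;-45.7 29.5 -12.4 0.000 -0.000 0.027;-44.9 30.7 -12.4 0.000 -0.000 0.027;-44.0 32.0 -12.4 0.000 -0.000 0.027;-43.1 33.2 -12.4 0.000 -0.000 0.027;-42.2 34.3 -12.4 0.000 -0.000 0.027;-41.3 35.5 -12.4 0.000 -0.000 0.027;-40.3 36.6 -12.4 0.000 -0.000 0.027;-39.3 37.7 -12.4 0.000 -0.000 0.027;-38.2 38.7 -12.4 0.000 -0.000 0.027;-37.2 39.8 -12.4 0.000 -0.000 0.027
```

step_arm(
  commands="-47 27 -12 0 0 0.027;-46 28 -12 0 0 0.027;-46 29 -12 0 0 0.027;-45 31 -12 0 0 0.027;-44 32 -12 0 0 0.027;-43 33 -12 0 0 0.027;-42 34 -12 0 0 0.027;-41 35 -12 0 0 0.027",
)

```text
t: 2.1
eef_pos: [0.5056, -0.3128, 0.3483]
ee_rot: [-3.141, 0.001, -3.031]
force: [0.6, 0.7, -0.5]
width: 0.088
```

step_arm(
  commands="-40 37 -12 0 0 0.027;-39 38 -12 0 0 0.027;-38 39 -12 0 0 0.027;-37 40 -12 0 0 0.027;0 0 0 0 0 0;0 0 0 0 0 0",
)

```text
t: 2.85
eef_pos: [0.6473, -0.1495, 0.3952]
ee_rot: [-3.142, -0.001, -3.137]
force: [0.2, -0.3, 0.0]
width: 0.0876
```

Run:
```python
from h import *
s=get_state(); p=grab_frame("wrist"); cv2.imwrite("pics/c_wrist.png",p["frame"][:,:,::-1])
print(s["t"],s["eef_pos"],s["ee_rot"],s["q"].round(2))
p2=grab_frame("top"); cv2.imwrite("pics/c_top.png",p2["frame"][:,:,::-1])
for k in ["canA_center","canA_stopper_top"]: print(k,[(d["conf"],d["pixel"],at(p,d["pixel"],.027,s).round(3)) for d in recognise(p,k)])
```

```text
2.85 [ 0.647294   -0.14945773  0.39518074] [-3.14155215e+00 -6.86633193e-04 -3.13697444e+00] [ 0.07  0.29  0.23 -0.   -1.51 -1.63]
canA_center [(0.75, [221.1, 114.3], array([ 0.536, -0.279,  0.027]))]
canA_stopper_top [(0.57, [215.8, 136.4], array([ 0.566, -0.287,  0.027]))]
```

View pics/c_wrist.png

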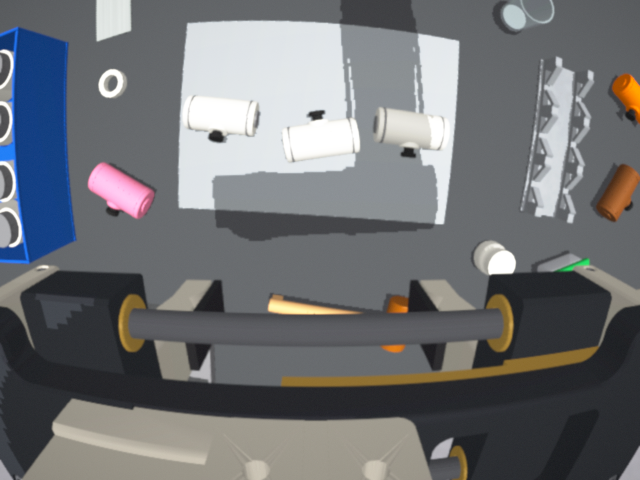

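Run:
```python
import cv2
im=cv2.imread("pics/c_wrist.png")
c=im[80:175,170:465]; cv2.imwrite("pics/c_crop.png",cv2.resize(c,None,fx=2.7,fy=2.7,interpolation=cv2.INTER_CUBIC))
c=im[40:235,500:640]; cv2.imwrite("pics/c_carr.png",cv2.resize(c,None,fx=3,fy=3,interpolation=cv2.INTER_CUBIC))
```

```text
(no output)
```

View pics/c_crop.png

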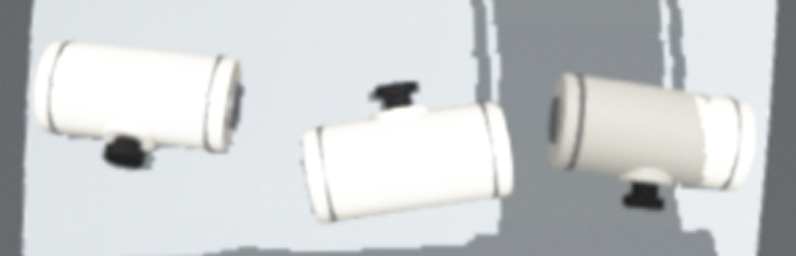

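View pics/c_carr.png

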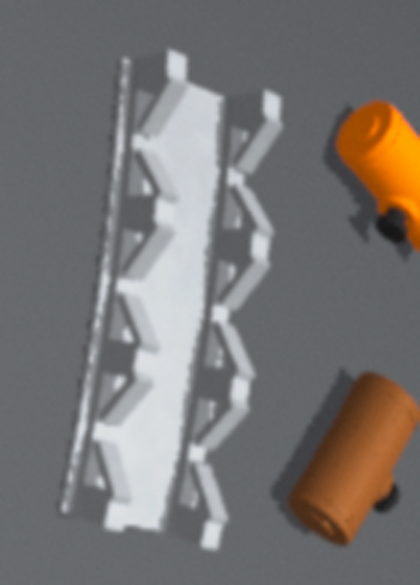

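```bash
cat > fit.py <<'E'
from h import *
from scipy.optimize import minimize, minimize_scalar
def cyl(x,y,yaw,z=.027,R=.024,L=.096):
    # own y axis direction: yaw measured from world y
    a=np.array([-np.sin(yaw),np.cos(yaw),0]); e=np.array([np.cos(yaw),np.sin(yaw),0]); u=np.array([0,0,1.])
    t=np.linspace(0,2*np.pi,24,endpoint=False)
    return np.array([[x,y,z]+s*L/2*a+R*(np.cos(k)*e+np.sin(k)*u) for s in (-1,1) for k in t]),a,e,u
def hullmask(p,st,x,y,yaw,z,S=4,off=(0,0),sz=(640,480)):
    P,*_=cyl(x,y,yaw,z); q=np.array([proj(p,X,st) for X in P])
    h=cv2.convexHull(((q-off)*S).astype(np.float32)).astype(np.int32)
    m=np.zeros((sz[1]*S,sz[0]*S),np.uint8); cv2.fillPoly(m,[h],1); return m
def fit(p,st,poly,x0,z=.027,S=6):
    poly=np.array(poly,float); off=poly.min(0)-25; sz=(poly.max(0)-off+25).astype(int)
    T=np.zeros((sz[1]*S,sz[0]*S),np.uint8); cv2.fillPoly(T,[((poly-off)*S).astype(np.int32)],1)
    def c(v):
        m=hullmask(p,st,v[0]/100,v[1]/100,v[2]/10,z,S,off,sz); return 1-(m&T).sum()/((m|T).sum())
    s=np.array([x0[0]*100,x0[1]*100,x0[2]*10])
    r=minimize(c,s,method="Nelder-Mead",options=dict(initial_simplex=[s,s+[1,0,0],s+[0,1,0],s+[0,0,1]],xatol=.01,fatol=1e-4))
    return np.array([r.x[0]/100,r.x[1]/100,r.x[2]/10]),r.fun
def tilt(p,st,v,px,z=.027,d=.037):
    # angle of stopper from vertical, + toward +e (about +x)
    _,a,e,u=cyl(*v,z); C=np.array([v[0],v[1],z])
    best=[]
    for b in np.radians(np.arange(-120,121,1)):
        X=C+d*(np.sin(b)*e+np.cos(b)*u); best.append((np.linalg.norm(proj(p,X,st)-px),np.degrees(b)))
    return sorted(best)[:3]
E
python3 - <<'E'
from fit import *
p=grab_frame("wrist"); s=get_state()
O=np.array([170,80])
polys={"C1":[(45,45),(62,40),(232,57),(243,75),(236,140),(224,153),(54,133),(36,118)],
"C2":[(303,140),(318,126),(490,102),(502,108),(514,180),(505,194),(330,221),(316,212)],
"C3":[(553,95),(572,72),(742,97),(755,112),(748,180),(735,190),(565,168),(548,145)]}
st={"C1":(127,152),"C2":(396,95),"C3":(643,195)}
x0={"C1":(.54,-.28,0),"C2":(.57,-.14,0),"C3":(.55,-.02,0)}
for k in polys:
    v,f=fit(p,s,np.array(polys[k])/2.7+O,x0[k]); print(k,v.round(4),round(f,3),tilt(p,s,v,np.array(st[k])/2.7+O))
g={}
# carrier: top of posts and valley? rails' inner peak points
E
```

```text
C1 [ 0.5361 -0.2782 -0.1607] 0.032 [(np.float64(1.8278353222243364), np.float64(56.0)), (np.float64(1.8433321584782263), np.float64(55.0)), (np.float64(1.8511996049084243), np.float64(57.00000000000001))]
C2 [ 0.5727 -0.1441  0.1494] 0.026 [(np.float64(0.7160597506589074), np.float64(-112.0)), (np.float64(0.7390539724115686), np.float64(-113.0)), (np.float64(0.7493046452086793), np.float64(-111.0))]
C3 [ 0.5542 -0.0218 -0.0876] 0.037 [(np.float64(2.3132848581235774), np.float64(108.0)), (np.float64(2.3168515595076906), np.float64(107.0)), (np.float64(2.318761274933495), np.float64(109.0))]
```

Run:
```python
from fit import *
p=grab_frame("wrist"); s=get_state(); O=np.array([500,40])
A=np.array([(175,65),(163,212),(147,360),(115,515)])/3+O
B=np.array([(272,105),(261,248),(241,390),(210,535)])/3+O
for z in (.04,.05,.06):
    a=np.array([at(p,x,z,s)[:2] for x in A]); b=np.array([at(p,x,z,s)[:2] for x in B])
    print(z,np.linalg.norm(np.diff(a,axis=0),axis=1).round(4),np.linalg.norm(np.diff(b,axis=0),axis=1).round(4),np.linalg.norm(a-b,axis=1).round(4))
    c=np.vstack([a,b]).mean(0); d=(b-a).mean(0); w=(a[3]-a[0]+b[3]-b[0]); print(c, "groove dir ang",np.degrees(np.arctan2(-d[0],d[1])),"row dir",np.degrees(np.arctan2(w[1],w[0])))
t=grab_frame("top"); cv2.imwrite("pics/d_carr.png",cv2.resize(t["frame"][165:280,205:270],None,fx=5,fy=5,interpolation=cv2.INTER_CUBIC)[:,:,::-1])
cv2.imwrite("pics/d_can.png",cv2.resize(t["frame"][190:250,300:460],None,fx=5,fy=5,interpolation=cv2.INTER_CUBIC)[:,:,::-1])
t=grab_frame("side"); cv2.imwrite("pics/d_side.png",cv2.resize(t["frame"][160:280,240:380],None,fx=5,fy=5,interpolation=cv2.INTER_CUBIC)[:,:,::-1])
```

```text
0.04 [0.0795 0.0767 0.081 ] [0.0804 0.0777 0.0797] [0.0699 0.0706 0.0681 0.0682]
[0.54907928 0.23706002] groove dir ang -7.29332419565724 row dir -6.8094043601053365
0.05 [0.0778 0.0751 0.0793] [0.0788 0.0762 0.0781] [0.0684 0.0692 0.0667 0.0668]
[0.54960809 0.2291319 ] groove dir ang -7.293324195657229 row dir -6.809404360105342
0.06 [0.0762 0.0735 0.0777] [0.0771 0.0746 0.0765] [0.067  0.0677 0.0653 0.0655]
[0.55013689 0.22120378] groove dir ang -7.293324195657253 row dir -6.809404360105341
```

View pics/d_carr.png

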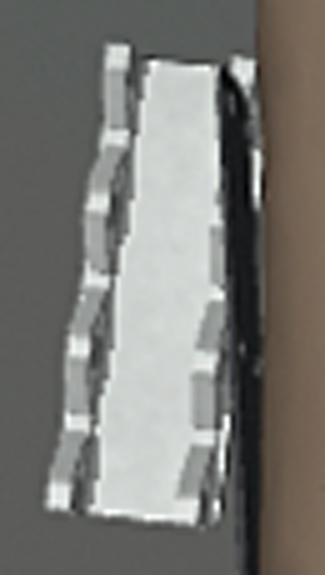

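View pics/d_side.png

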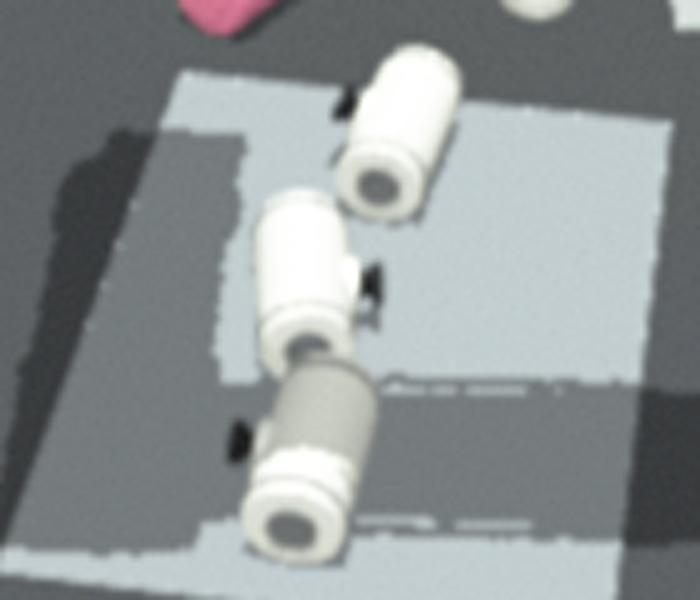

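View pics/d_can.png

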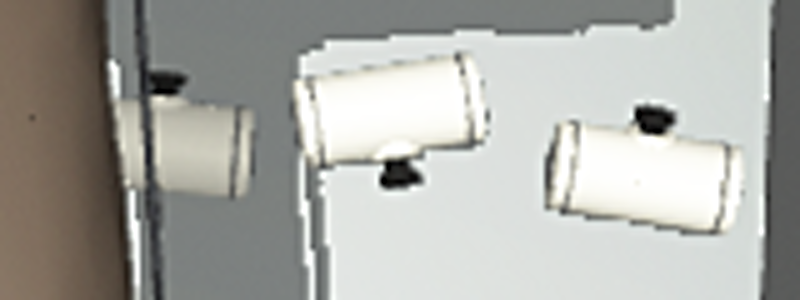

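Run:
```python
from fit import *
t=grab_frame("side"); tp=grab_frame("top")
V={"C1":(.5361,-.2782,-.1607),"C2":(.5727,-.1441,.1494),"C3":(.5542,-.0218,-.0876)}
S={"C1":(347,104),"C2":(372,284),"C3":(240,441)}
T={"C1":(655,119),"C2":(400,173),"C3":(166,81)}
for k in V:
    print(k,"side",tilt(t,None,V[k],np.array(S[k])/5+[240,160]),"top",tilt(tp,None,V[k],np.array(T[k])/5+[300,190]))
    c=np.array([*V[k][:2],.027]); print(proj(t,c)-[240,160],proj(tp,c)-[300,190])
```

```text
C1 side [(np.float64(1.61194287168289), np.float64(67.0)), (np.float64(1.6170033501727807), np.float64(66.0)), (np.float64(1.6251548737789654), np.float64(68.0))] top [(np.float64(0.8240759506888858), np.float64(51.0)), (np.float64(0.8273640307644593), np.float64(52.0)), (np.float64(0.839146335631608), np.float64(50.0))]
[80.16874286 26.48709165] [128.80446927  35.54887179]
C2 side [(np.float64(1.2566221776034927), np.float64(-90.0)), (np.float64(1.2589181287665427), np.float64(-91.0)), (np.float64(1.2812592407198242), np.float64(-89.0))] top [(np.float64(0.49923307443709386), np.float64(-73.0)), (np.float64(0.4996314367046317), np.float64(-72.0)), (np.float64(0.5160667351353686), np.float64(-74.0))]
[60.86376025 57.10602653] [78.04814649 22.11249884]
C3 side [(np.float64(0.9116773516283899), np.float64(86.0)), (np.float64(0.922677695631063), np.float64(85.0)), (np.float64(0.9394960867430012), np.float64(87.0))] top [(np.float64(0.0420896399458427), np.float64(62.0)), (np.float64(0.042401946522906596), np.float64(61.0)), (np.float64(0.12228475250154412), np.float64(63.0))]
[62.67874901 91.12605869] [32.19863818 29.19916947]
```

Roll estimates: C1 (y −0.28) about +67°, C2 (y −0.14) about −88°, C3 (y −0.02) about +85°. I'll roll each one by straddling it, with a fingertip on top of each end and the stopper passing between them. C1 goes first.

```bash
python3 plan.py 0.543 -0.2793 0.125 2.981
```

```text
3.35 [ 0.6472 -0.15    0.3957] [ 3.142  0.    -3.138] w 0.0879 F [-0.6 -0.4  0.4]
6 rows:
17.4 -21.5 45.1 0.000 0.000 0.027;16.8 -22.0 45.1 0.000 0.000 0.027;16.2 -22.4 45.1 0.000 0.000 0.027;15.6 -22.9 45.1 0.000 0.000 0.027;15.0 -23.3 45.1 0.000 0.000 0.027;14.3 -23.7 45.1 0.000 0.000 0.027
```

step_arm(
  commands="17.4 -21.5 45 0 0 0.027;16.8 -22 45 0 0 0.027;16.2 -22.4 45 0 0 0.027;15.6 -23 45 0 0 0.027;15 -23.3 45 0 0 0.027;14.3 -23.7 45 0 0 0.027;0 0 0 0 0 0;0 0 0 0 0 0",
  jaw=48,
)

```text
t: 4.35
eef_pos: [0.5443, -0.2797, 0.1264]
ee_rot: [-3.141, 0.001, 2.984]
force: [-0.5, 0.2, 0.5]
width: 0.0479
```

step_arm(
  commands="0 0 20 0 0 0;0 0 20 0 0 0;0 0 0 0 0 0;0 0 0 0 0 0",
)

```text
t: 4.85
eef_pos: [0.5449, -0.2793, 0.0872]
ee_rot: [-3.141, 0.002, 2.984]
force: [0.2, -0.9, 0.5]
width: 0.0479
```

```bash
cat > shot.py <<'E'
import sys
from h import *
s=get_state(); n=sys.argv[1]; 
for c in sys.argv[2].split(","):
    p=grab_frame(c); cv2.imwrite(f"pics/{n}_{c}.png",p["frame"][:,:,::-1])
print(s["t"],s["eef_pos"].round(4),s["ee_rot"].round(3),s["force"].round(1),s["width"])
E
python3 shot.py e wrist
```

```text
4.85 [ 0.5449 -0.2793  0.0872] [-3.141e+00  2.000e-03  2.984e+00] [ 0.2 -0.9  0.5] 0.04786100164619547
```

View pics/e_wrist.png

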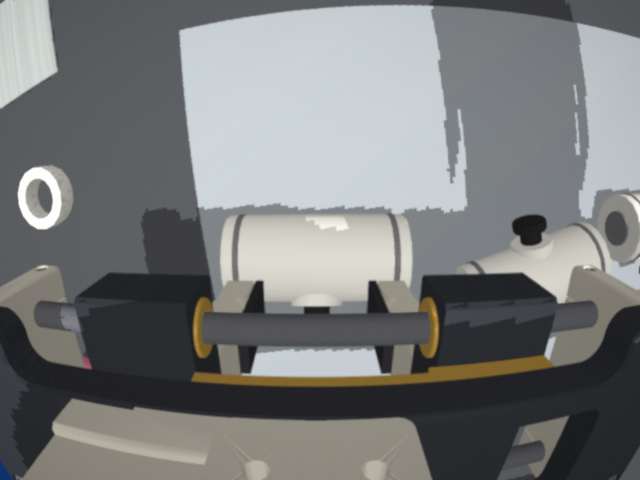

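The tips straddle C1 and line up with it (cylinder spans columns 222–410, fingers at 240 and 392). I'll lower to contact.

step_arm(
  commands="0 0 10 0 0 0;0 0 0 0 0 0;0 0 1.5 0 0 0;0 0 0 0 0 0",
)

```text
t: 5.4
eef_pos: [0.5456, -0.2797, 0.0759]
ee_rot: [-3.141, 0.004, 2.984]
force: [0.5, 2.0, 11.0]
width: 0.0482
```

step_arm(
  commands="0 0 1 0 0 0;0 0 0 0 0 0",
)

```text
t: 5.65
eef_pos: [0.5465, -0.2799, 0.0758]
ee_rot: [-3.141, 0.006, 2.985]
force: [1.9, 2.0, 15.1]
width: 0.0481
```

step_arm(
  commands="6 0 0 0 0 0;7 0 0 0 0 0;7 0 0 0 0 0;7 0 0 0 0 0;5 0 0 0 0 0;0 0 0 0 0 0",
)

```text
t: 6.4
eef_pos: [0.5144, -0.2749, 0.0759]
ee_rot: [-3.141, 0.006, 2.985]
force: [-0.3, 2.4, 17.6]
width: 0.0479
```

```bash
python3 shot.py f wrist,side
```

```text
6.4 [ 0.5144 -0.2749  0.0759] [-3.141  0.006  2.985] [-0.3  2.4 17.6] 0.047875829498808094
```

View pics/f_wrist.png

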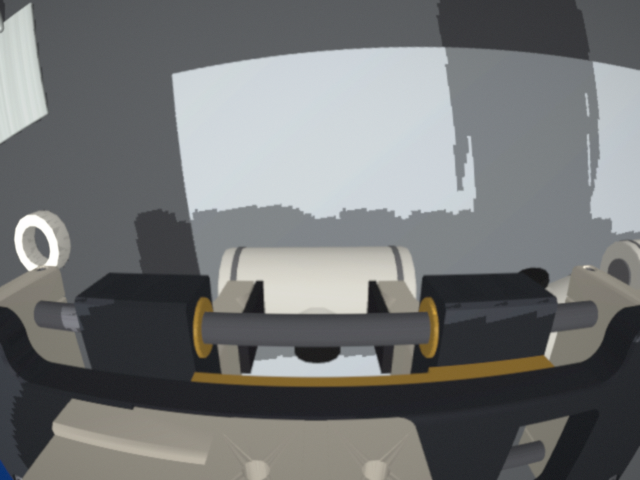

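step_arm(
  commands="0 0 -8 0 0 0;-13 0 0 0 0 0;0 0 0 0 0 0;0 0 6 0 0 0;0 0 2 0 0 0;0 0 0 0 0 0",
)

```text
t: 7.25
eef_pos: [0.5281, -0.2769, 0.0759]
ee_rot: [-3.14, 0.007, 2.985]
force: [0.9, 4.0, 19.9]
width: 0.0482
```

step_arm(
  commands="6 0 0 0 0 0;6 0 0 0 0 0;6 0 0 0 0 0;6 0 0 0 0 0;0 0 0 0 0 0",
)

```text
t: 7.88
eef_pos: [0.5036, -0.2732, 0.0758]
ee_rot: [-3.14, 0.006, 2.985]
force: [-0.4, 2.7, 20.0]
width: 0.0482
```

step_arm(
  commands="0 0 -20 0 0 0;-25 0 -30 0 0 0;-55 0 -30 0 0 0;-40 0 -20 0 0 0;0 0 0 0 0 0;0 0 0 0 0 0",
)

```text
t: 8.62
eef_pos: [0.6182, -0.2911, 0.1712]
ee_rot: [3.141, -0.003, 2.983]
force: [-0.7, -1.0, -1.4]
width: 0.0481
```

```bash
python3 shot.py g wrist,side
```

```text
8.625 [ 0.6182 -0.2911  0.1712] [ 3.141e+00 -3.000e-03  2.983e+00] [-0.7 -1.  -1.4] 0.04814064069887761
```

View pics/g_wrist.png

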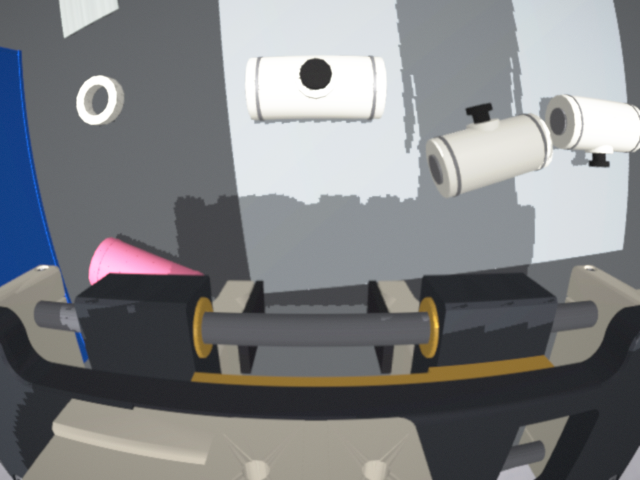

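View pics/g_side.png

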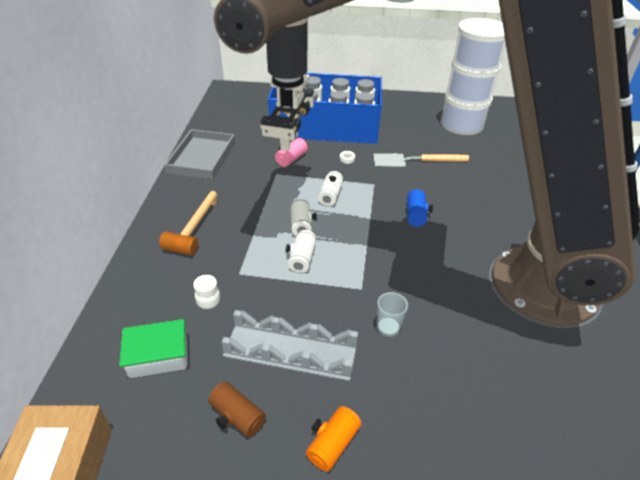

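C1 rolled cleanly: the stopper sits near the middle at (315,74) in the wrist view. I'll measure its tilt.

```bash
cat > meas.py <<'E'
from fit import *
def run(p,s,poly,x0,spx,d=.037):
    v,f=fit(p,s,poly,x0); print(v.round(4),round(f,3),[ (round(a,2),b) for a,b in tilt(p,s,v,np.array(spx),d=d)]); return v
E
python3 - <<'E'
from meas import *
p=grab_frame("wrist"); s=get_state()
cv2.imwrite("pics/h.png",cv2.resize(p["frame"][40:140,230:400],None,fx=4,fy=4,interpolation=cv2.INTER_CUBIC)[:,:,::-1])
run(p,s,[(247,62),(253,56),(380,54),(385,62),(386,110),(380,121),(254,122),(247,108)],(.508,-.275,-.16),(315,73.5))
E
```

```text
[ 0.507  -0.2736 -0.1404] 0.063 [(np.float64(1.35), np.float64(-6.000000000000001)), (np.float64(1.51), np.float64(-7.0)), (np.float64(1.77), np.float64(-5.0))]
```

View pics/h.png

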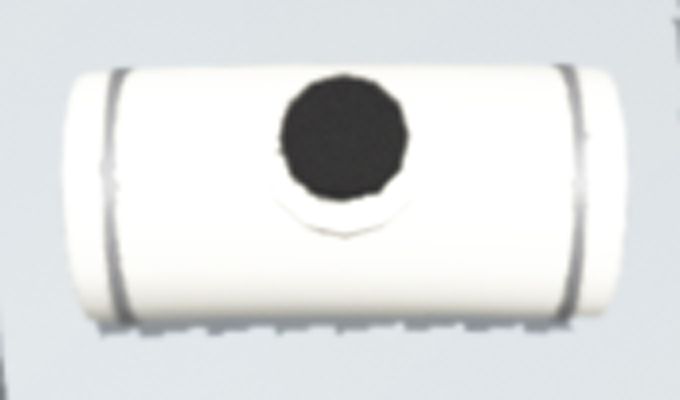

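```bash
python3 plan.py 0.504 -0.273 0.105 2.99
```

```text
8.775 [ 0.6181 -0.2913  0.1721] [ 3.141e+00 -2.000e-03  2.983e+00] w 0.0478 F [-0.1  0.4 -0.6]
3 rows:
38.5 0.0 22.4 0.000 -0.001 -0.002;38.5 0.1 22.4 0.000 -0.001 -0.002;38.5 0.2 22.4 0.000 -0.001 -0.002
```

step_arm(
  commands="38.5 0 0 0 0 0;38.5 0 0 0 0 0;38.5 0 17 0 0 0;0 0 25 0 0 0;0 0 25 0 0 0;0 0 0 0 0 0;0 0 0 0 0 0",
  jaw=0,
)

```text
t: 9.65
eef_pos: [0.5055, -0.2735, 0.1068]
ee_rot: [-3.141, 0.001, 2.984]
force: [0.8, -0.3, 0.9]
width: 0.0008
```

step_arm(
  commands="0 0 9 0 0 0;0 0 2 0 0 0;0 0 2 0 0 0;0 0 0 0 0 0",
)

```text
t: 10.15
eef_pos: [0.5053, -0.2733, 0.0929]
ee_rot: [-3.142, -0.0, 2.983]
force: [-0.0, 0.1, -0.4]
width: 0.0005
```

step_arm(
  commands="0 0 2 0 0 0;0 0 2 0 0 0;0 0 2 0 0 0;0 0 1 0 0 0;0 0 0 0 0 0",
)

```text
t: 10.78
eef_pos: [0.506, -0.2734, 0.0865]
ee_rot: [-3.141, 0.001, 2.984]
force: [0.7, 1.1, 4.4]
width: 0.0008
```

step_arm(
  commands="0 0 1.5 0 0 0;0 0 1 0 0 0;0 0 0 0 0 0",
)

```text
t: 11.15
eef_pos: [0.5068, -0.2736, 0.0846]
ee_rot: [-3.141, 0.003, 2.984]
force: [1.3, 1.9, 8.1]
width: 0.0005
```

step_arm(
  commands="0 0 1 0 0 0;0 0 1 0 0 0;0 0 0 0 0 0",
)

```text
t: 11.52
eef_pos: [0.5087, -0.2739, 0.0843]
ee_rot: [-3.141, 0.007, 2.985]
force: [2.2, 1.9, 15.9]
width: 0.0005
```

step_arm(
  commands="0 0 1.5 0 0 0;0 0 0 0 0 0",
)

```text
t: 11.78
eef_pos: [0.51, -0.2741, 0.084]
ee_rot: [-3.14, 0.01, 2.986]
force: [1.5, 4.0, 23.1]
width: -0.0003
```

C1's stopper reached its hard stop (tip z ≈ 0.059, force up to 23 N). C2 is next.

step_arm(
  commands="0 0 -20 0 0 0;0 0 -40 0 0 0;0 0 0 0 0 0",
  jaw=48,
)

```text
t: 12.15
eef_pos: [0.5067, -0.2737, 0.1427]
ee_rot: [-3.141, 0.005, 2.984]
force: [0.2, -0.2, -0.1]
width: 0.0248
```

```bash
python3 plan.py 0.5660 -0.1448 0.13 -2.992
```

```text
12.15 [ 0.5067 -0.2737  0.1427] [-3.141  0.005  2.984] w 0.0248 F [ 0.2 -0.2 -0.1]
3 rows:
-12.7 45.5 4.3 -0.000 0.001 -0.102;-17.3 44.0 4.3 -0.000 0.001 -0.102;-21.8 42.0 4.2 -0.000 0.001 -0.102
```

step_arm(
  commands="-12.7 45.5 0 0 -0.003 -0.102;-17.3 44 0 0 0 -0.102;-22 42 0 0 0 -0.102;0 0 0 0 0 0;0 0 20 0 0 0;0 0 20 0 0 0;0 0 0 0 0 0",
)

```text
t: 13.02
eef_pos: [0.5629, -0.145, 0.0979]
ee_rot: [3.142, -0.002, -2.995]
force: [0.8, 1.2, 0.2]
width: 0.0477
```

```bash
python3 shot.py i wrist
```

```text
13.025 [ 0.5629 -0.145   0.0979] [ 3.142e+00 -2.000e-03 -2.995e+00] [0.8 1.2 0.2] 0.04772105148867728
```

View pics/i_wrist.png

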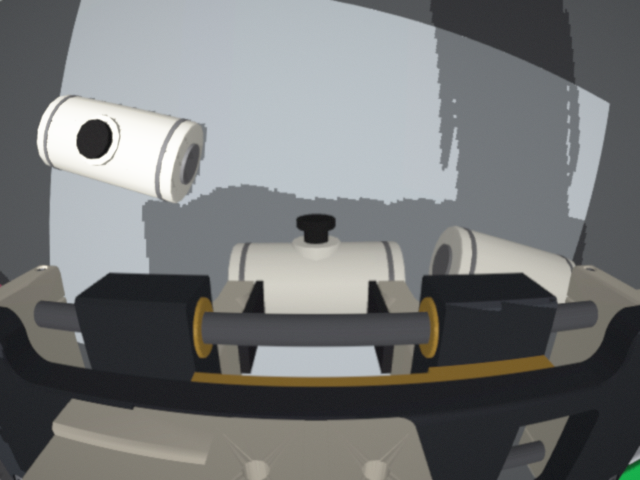

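The view shows C1's stopper down on its collar at (95,139), and C2 is aligned between the fingers.

step_arm(
  commands="-3 0 12 0 0 0;0 0 7 0 0 0;0 0 0 0 0 0;0 0 3 0 0 0;0 0 1 0 0 0;0 0 0 0 0 0",
)

```text
t: 13.82
eef_pos: [0.568, -0.144, 0.0772]
ee_rot: [-3.141, 0.003, -2.994]
force: [-0.2, 0.0, -0.3]
width: 0.0482
```

step_arm(
  commands="0 0 2 0 0 0;0 0 1.5 0 0 0;0 0 0 0 0 0",
)

```text
t: 14.2
eef_pos: [0.5706, -0.1437, 0.076]
ee_rot: [-3.14, 0.008, -2.993]
force: [0.0, 3.8, 13.4]
width: 0.0477
```

step_arm(
  commands="-6 0 0 0 0 0;-6 0 0 0 0 0;-6 0 0 0 0 0;-6 0 0 0 0 0;0 0 0 0 0 0",
)

```text
t: 14.82
eef_pos: [0.5945, -0.1399, 0.0759]
ee_rot: [-3.14, 0.008, -2.993]
force: [0.6, 4.2, 12.5]
width: 0.048
```

step_arm(
  commands="0 0 -8 0 0 0;17 0 0 0 0 0;0 0 0 0 0 0;0 0 6 0 0 0;0 0 2 0 0 0;0 0 0 0 0 0",
)

```text
t: 15.58
eef_pos: [0.5777, -0.1427, 0.0758]
ee_rot: [-3.14, 0.008, -2.992]
force: [-0.7, 2.0, 15.6]
width: 0.0487
```

step_arm(
  commands="-6 0 0 0 0 0;-6 0 0 0 0 0;-6 0 0 0 0 0;-7 0 0 0 0 0;0 0 0 0 0 0",
)

```text
t: 16.2
eef_pos: [0.603, -0.1387, 0.076]
ee_rot: [-3.14, 0.009, -2.992]
force: [-1.2, 4.6, 17.2]
width: 0.0479
```

step_arm(
  commands="0 0 -8 0 0 0;13 0 0 0 0 0;0 0 0 0 0 0;0 0 6 0 0 0;0 0 2 0 0 0;0 0 0 0 0 0",
)

```text
t: 16.95
eef_pos: [0.5895, -0.141, 0.0757]
ee_rot: [-3.14, 0.008, -2.992]
force: [-0.8, 3.0, 14.7]
width: 0.048
```

step_arm(
  commands="-6 0 0 0 0 0;-6 0 0 0 0 0;-6 0 0 0 0 0;-5 0 0 0 0 0;0 0 0 0 0 0",
)

```text
t: 17.58
eef_pos: [0.6127, -0.1373, 0.076]
ee_rot: [-3.14, 0.009, -2.992]
force: [0.2, 4.7, 16.4]
width: 0.0481
```

step_arm(
  commands="0 0 -20 0 0 0;-25 0 -30 0 0 0;-50 0 -40 0 0 0;-45 0 -30 0 0 0;0 0 0 0 0 0;0 0 0 0 0 0",
)

```text
t: 18.32
eef_pos: [0.726, -0.1202, 0.1913]
ee_rot: [-3.142, 0.001, -2.994]
force: [-0.4, 0.4, -0.7]
width: 0.0479
```

```bash
python3 shot.py j wrist,side
```

```text
18.325 [ 0.726  -0.1202  0.1913] [-3.142e+00  1.000e-03 -2.994e+00] [-0.4  0.4 -0.7] 0.04786822865731734
```

View pics/j_wrist.png

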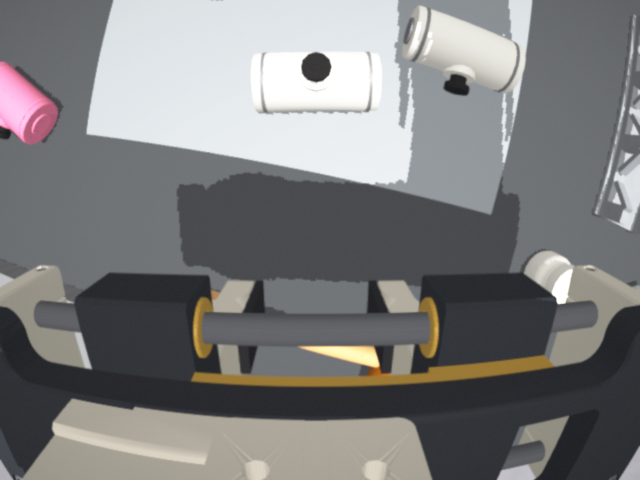

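C2's stopper is now at (316,67), close to the top. I'll measure it, and refine C3 at (462,50) in the same view.

Run:
```python
from meas import *
p=grab_frame("wrist"); s=get_state()
v=run(p,s,[(252,60),(259,52),(376,51),(381,60),(380,102),(374,110),(260,112),(253,102)],(.606,-.139,.15),(315.8,67.3))
v=run(p,s,[(405,28),(414,8),(424,8),(517,39),(524,52),(516,80),(508,90),(412,60),(403,45)],(.554,-.022,-.09),(458,85))
```

```text
[ 0.6051 -0.1383  0.1554] 0.033 [(np.float64(0.99), np.float64(-4.0)), (np.float64(1.14), np.float64(-5.0)), (np.float64(1.47), np.float64(-3.0000000000000004))]
[ 0.5512 -0.0221 -0.0359] 0.057 [(np.float64(1.55), np.float64(83.0)), (np.float64(1.59), np.float64(82.0)), (np.float64(1.59), np.float64(84.0))]
```

```bash
python3 plan.py 0.601 -0.139 0.110 -2.99
```

```text
18.475 [ 0.7255 -0.1205  0.1919] [-3.141e+00  1.000e-03 -2.994e+00] w 0.0481 F [ 0.6  0.7 -0.2]
3 rows:
42.0 0.0 27.3 -0.000 0.000 -0.001;42.0 0.1 27.3 -0.000 0.000 -0.001;42.0 0.1 27.3 -0.000 0.000 -0.001
```

step_arm(
  commands="42 0 0 0 0 0;42 0 0 0 0 0;42 0 32 0 0 0;0 0 30 0 0 0;0 0 20 0 0 0;0 0 15 0 0 0;0 0 0 0 0 0",
  jaw=0,
)

```text
t: 19.35
eef_pos: [0.6014, -0.139, 0.0946]
ee_rot: [-3.141, 0.001, -2.994]
force: [-0.1, -0.2, 0.4]
width: 0.0006
```

step_arm(
  commands="0 0 2 0 0 0;0 0 2 0 0 0;0 0 2 0 0 0;0 0 2 0 0 0;0 0 0 0 0 0",
)

```text
t: 19.98
eef_pos: [0.6033, -0.1388, 0.0886]
ee_rot: [-3.14, 0.005, -2.993]
force: [0.5, 1.0, 5.5]
width: 0.0005
```

step_arm(
  commands="0 0 2 0 0 0;0 0 2 0 0 0;0 0 1 0 0 0;0 0 0 0 0 0",
)

```text
t: 20.48
eef_pos: [0.6044, -0.1387, 0.0846]
ee_rot: [-3.14, 0.007, -2.993]
force: [0.9, 2.0, 10.2]
width: 0.0005
```

step_arm(
  commands="0 0 1.5 0 0 0;0 0 0 0 0 0",
)

```text
t: 20.72
eef_pos: [0.6057, -0.1386, 0.0843]
ee_rot: [-3.139, 0.01, -2.992]
force: [1.0, 2.4, 15.6]
width: 0.0003
```

step_arm(
  commands="0 0 1.5 0 0 0;0 0 0 0 0 0;0 0 -20 0 0 0;0 0 -40 0 0 0;0 0 0 0 0 0",
)

```text
t: 21.35
eef_pos: [0.6039, -0.1389, 0.1429]
ee_rot: [-3.14, 0.008, -2.993]
force: [0.5, -1.0, -0.5]
width: 0.0007
```

```bash
python3 plan.py 0.557 -0.0225 0.135 3.076
```

```text
21.35 [ 0.6039 -0.1389  0.1429] [-3.14   0.008 -2.993] w 0.0007 F [ 0.5 -1.  -0.5]
3 rows:
9.7 40.7 2.5 -0.000 0.003 0.071;12.6 39.9 2.5 -0.000 0.003 0.071;15.4 38.9 2.6 -0.000 0.003 0.071
```

step_arm(
  commands="9.7 40.7 0 0 -0.004 0.071;12.6 40 0 0 -0.002 0.071;15.4 39 0 0 0 0.071;0 0 0 0 0 0;0 0 20 0 0 0;0 0 20 0 0 0;0 0 0 0 0 0",
  jaw=48,
)

```text
t: 22.22
eef_pos: [0.5545, -0.023, 0.0977]
ee_rot: [-3.141, 0.005, 3.076]
force: [-0.8, -0.3, -0.5]
width: 0.0475
```

```bash
python3 shot.py k wrist
```

```text
22.225 [ 0.5545 -0.023   0.0977] [-3.141  0.005  3.076] [-0.8 -0.3 -0.5] 0.04753206109803996
```

View pics/k_wrist.png

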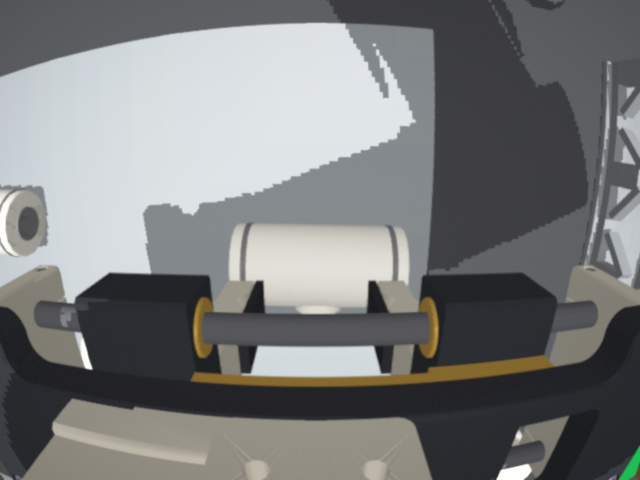

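Aligned. I'll press and make three strokes.

step_arm(
  commands="-4 0 12 0 0 0;0 0 9 0 0 0;0 0 0 0 0 0;0 0 2 0 0 0;0 0 1.5 0 0 0;0 0 0 0 0 0",
)

```text
t: 23.02
eef_pos: [0.5611, -0.0224, 0.0762]
ee_rot: [3.141, 0.011, 3.077]
force: [-1.1, -0.5, 6.1]
width: 0.0479
```

step_arm(
  commands="0 0 1 0 0 0;0 0 0 0 0 0",
)

```text
t: 23.28
eef_pos: [0.5619, -0.0225, 0.0761]
ee_rot: [3.141, 0.013, 3.078]
force: [0.3, -1.8, 10.5]
width: 0.0476
```

step_arm(
  commands="6 0 0 0 0 0;6 0 0 0 0 0;6 0 0 0 0 0;6 0 0 0 0 0;0 0 0 0 0 0",
)

```text
t: 23.9
eef_pos: [0.5378, -0.0205, 0.076]
ee_rot: [3.14, 0.014, 3.078]
force: [0.5, 0.4, 10.7]
width: 0.0479
```

step_arm(
  commands="0 0 -8 0 0 0;-13 0 0 0 0 0;0 0 0 0 0 0;0 0 6 0 0 0;0 0 2 0 0 0;0 0 0 0 0 0",
)

```text
t: 24.65
eef_pos: [0.5515, -0.0218, 0.0759]
ee_rot: [3.141, 0.014, 3.078]
force: [1.1, -2.1, 17.4]
width: 0.0477
```

step_arm(
  commands="6 0 0 0 0 0;6 0 0 0 0 0;6 0 0 0 0 0;6 0 0 0 0 0;0 0 0 0 0 0",
)

```text
t: 25.28
eef_pos: [0.5273, -0.0199, 0.0758]
ee_rot: [3.14, 0.014, 3.078]
force: [-1.3, -1.2, 18.8]
width: 0.0477
```

step_arm(
  commands="0 0 -8 0 0 0;-12 0 0 0 0 0;0 0 0 0 0 0;0 0 6 0 0 0;0 0 2 0 0 0;0 0 0 0 0 0",
)

```text
t: 26.02
eef_pos: [0.5397, -0.0211, 0.0758]
ee_rot: [3.141, 0.014, 3.078]
force: [0.0, -4.1, 19.8]
width: 0.0478
```

step_arm(
  commands="6 0 0 0 0 0;6 0 0 0 0 0;6 0 0 0 0 0;4 0 0 0 0 0;0 0 0 0 0 0",
)

```text
t: 26.65
eef_pos: [0.5175, -0.0193, 0.0758]
ee_rot: [3.14, 0.014, 3.078]
force: [-0.5, -1.1, 20.5]
width: 0.0478
```

step_arm(
  commands="0 0 -20 0 0 0;-25 0 -30 0 0 0;-55 0 -30 0 0 0;-45 0 -20 0 0 0;0 0 0 0 0 0;0 0 0 0 0 0",
)

```text
t: 27.4
eef_pos: [0.6377, -0.0278, 0.1729]
ee_rot: [3.141, 0.006, 3.076]
force: [-0.9, -0.3, -0.3]
width: 0.0481
```

```bash
python3 shot.py l wrist,side
```

```text
27.4 [ 0.6377 -0.0278  0.1729] [3.141 0.006 3.076] [-0.9 -0.3 -0.3] 0.04809759229958584
```

View pics/l_wrist.png

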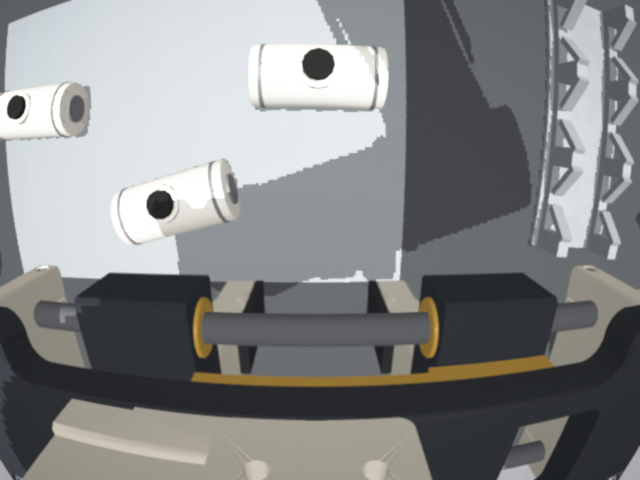

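All three stoppers face up; C3's is at (318,64), still out. I'll measure C3, C2 and the carrier from this view.

Run:
```python
from meas import *
p=grab_frame("wrist"); s=get_state()
v=run(p,s,[(248,54),(255,45),(382,46),(387,56),(386,100),(380,109),(257,108),(249,97)],(.518,-.02,-.065),(318,64))
v=run(p,s,[(112,197),(117,188),(222,160),(230,163),(240,205),(234,216),(135,243),(121,237)],(.605,-.138,.15),(160,205),d=.031)
cv2.imwrite("pics/l_carr.png",cv2.resize(p["frame"][0:265,520:640],None,fx=2.2,fy=2.2,interpolation=cv2.INTER_CUBIC)[:,:,::-1])
```

```text
[ 0.5174 -0.019  -0.0763] 0.025 [(np.float64(0.44), np.float64(-3.0000000000000004)), (np.float64(0.5), np.float64(-2.0)), (np.float64(1.37), np.float64(-4.0))]
[ 0.6046 -0.1391  0.1348] 0.062 [(np.float64(1.06), np.float64(-6.000000000000001)), (np.float64(1.17), np.float64(-7.0)), (np.float64(1.4), np.float64(-5.0))]
```

View pics/l_carr.png

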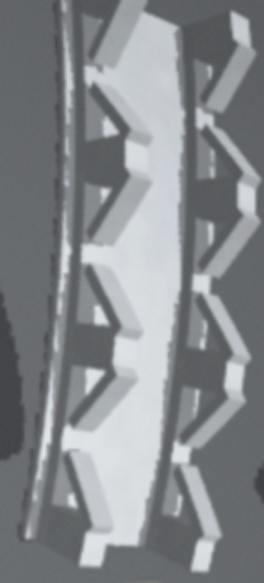

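Good. Press C3's stopper at about (0.515,−0.019).

```bash
python3 plan.py 0.514 -0.019 0.095 3.07
```

```text
27.55 [ 0.6375 -0.0277  0.1738] [3.141 0.007 3.077] w 0.0482 F [ 0.4 -0.3 -0.5]
3 rows:
41.5 0.2 26.0 0.000 0.002 0.002;41.4 0.1 26.1 0.000 0.002 0.002;41.3 0.0 26.2 0.000 0.002 0.002
```

step_arm(
  commands="41.5 0 0 0 -0.006 0;41.5 0 0 0 0 0;41.5 0 18 0 0 0;0 0 30 0 0 0;0 0 20 0 0 0;0 0 11 0 0 0;0 0 0 0 0 0",
  jaw=0,
)

```text
t: 28.42
eef_pos: [0.5151, -0.0197, 0.0935]
ee_rot: [3.141, 0.014, 3.077]
force: [-0.6, 0.2, 0.7]
width: 0.0005
```

step_arm(
  commands="0 0 2 0 0 0;0 0 2 0 0 0;0 0 2 0 0 0;0 0 2 0 0 0;0 0 2 0 0 0;0 0 0 0 0 0",
)

```text
t: 29.18
eef_pos: [0.5167, -0.0195, 0.0847]
ee_rot: [3.14, 0.017, 3.077]
force: [0.1, 0.1, 4.0]
width: 0.0003
```

step_arm(
  commands="0 0 1.5 0 0 0;0 0 1.5 0 0 0;0 0 0 0 0 0",
)

```text
t: 29.55
eef_pos: [0.5187, -0.0195, 0.084]
ee_rot: [3.14, 0.021, 3.078]
force: [-1.2, -2.7, 22.8]
width: 0.0006
```

Stopper home, with 22.8 N at tip height 0.059. Next I lift, turn the jaws across C3 and grasp it.

step_arm(
  commands="0 0 -20 0 0 0;0 0 -40 0 0 0;0 0 0 0 0 0",
  jaw=80,
)

```text
t: 29.92
eef_pos: [0.5165, -0.0191, 0.1437]
ee_rot: [3.139, 0.019, 3.077]
force: [0.2, -0.4, -0.0]
width: 0.0253
```

```bash
python3 plan.py 0.518 -0.019 0.140 -1.645
```

```text
29.925 [ 0.5165 -0.0191  0.1437] [3.139 0.019 3.077] w 0.0253 F [ 0.2 -0.4 -0. ]
9 rows:
-0.2 0.0 0.4 -0.001 0.002 -0.174;-0.2 -0.0 0.4 -0.001 0.002 -0.174;-0.2 -0.0 0.4 -0.001 0.002 -0.174;-0.2 -0.1 0.4 -0.001 0.002 -0.174;-0.1 -0.1 0.4 -0.001 0.002 -0.174;-0.1 -0.1 0.4 -0.001 0.002 -0.174;-0.1 -0.1 0.4 -0.001 0.002 -0.174;-0.1 -0.1 0.4 -0.001 0.002 -0.174;-0.1 -0.2 0.4 -0.001 0.002 -0.174
```

step_arm(
  commands="0 0 0 -0.001 0.002 -0.174;0 0 0 -0.001 0.002 -0.174;0 0 0 -0.001 0.002 -0.174;0 0 0 -0.001 0.002 -0.174;0 0 0 -0.001 0.002 -0.174;0 0 0 -0.001 0.002 -0.174;0 0 0 -0.001 0.002 -0.174;0 0 0 -0.001 0.002 -0.174",
)

```text
t: 30.92
eef_pos: [0.5143, -0.0197, 0.14]
ee_rot: [3.139, -0.004, -1.809]
force: [-0.2, 0.2, 0.9]
width: 0.0801
```

step_arm(
  commands="-0.5 -1 0 -0.001 0.002 -0.174;0 0 0 0 0 0;0 0 30 0 0 0;0 0 0 0 0 0;0 0 0 0 0 0",
)

```text
t: 31.55
eef_pos: [0.5162, -0.0195, 0.1114]
ee_rot: [3.139, -0.005, -1.642]
force: [-0.0, 0.2, 0.9]
width: 0.0803
```

```bash
python3 shot.py m wrist,side;python3 plan.py 0.518 -0.019 0.034 -1.645 3
```

```text
31.55 [ 0.5162 -0.0195  0.1114] [ 3.139 -0.005 -1.642] [-0.   0.2  0.9] 0.08025012296262196
31.65 [ 0.5166 -0.0194  0.1119] [ 3.14  -0.005 -1.642] w 0.0794 F [ 0.3  0.2 -0.1]
3 rows:
-0.3 -0.5 26.0 0.000 -0.002 0.001;-0.2 -0.5 26.0 0.000 -0.002 0.001;-0.2 -0.5 26.0 0.000 -0.002 0.001
```

View pics/m_wrist.png

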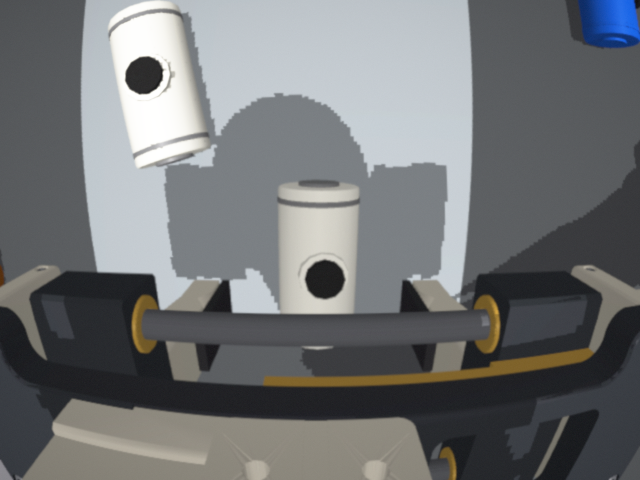

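View pics/m_side.png

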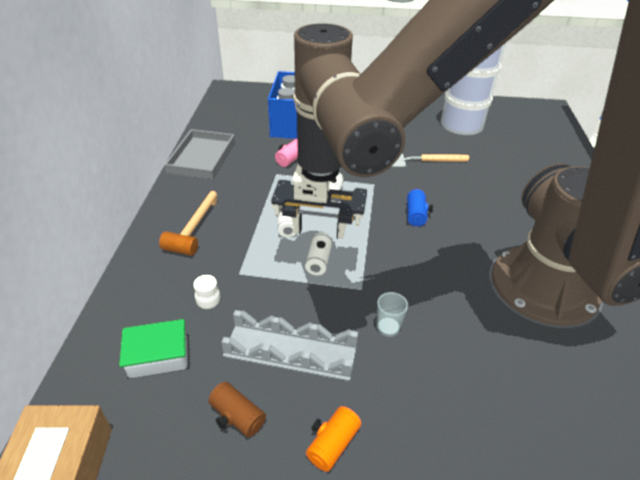

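C3 is centred between the open jaws, cylinder column 318 and stopper 325. I'll descend and grip.

step_arm(
  commands="0 -0.5 26 0 -0.002 0;0 -0.5 26 0 -0.002 0;0 -0.5 25 0 0 0;0 0 0 0 0 0;0 0 0 0 0 0",
)

```text
t: 32.28
eef_pos: [0.5181, -0.0196, 0.0351]
ee_rot: [3.141, -0.001, -1.641]
force: [-0.1, 0.4, -0.1]
width: 0.0802
```

step_arm(
  commands="0 0 0 0 0 0;0 0 0 0 0 0;0 0 0 0 0 0;0 0 0 0 0 0;0 0 0 0 0 0;0 0 0 0 0 0",
  jaw=30,
  grip_force=40,
)

```text
t: 33.02
eef_pos: [0.5173, -0.0198, 0.0341]
ee_rot: [3.139, -0.001, -1.641]
force: [-1.7, 0.1, 3.7]
width: 0.0471
```

step_arm(
  commands="0 0 -10 0 0 0;0 0 -10 0 0 0;0 0 0 0 0 0;0 0 0 0 0 0",
)

```text
t: 33.52
eef_pos: [0.5173, -0.0198, 0.054]
ee_rot: [3.139, -0.001, -1.641]
force: [0.1, 0.7, -3.2]
width: 0.0472
```

C3 is held (−3.2 N, width 47 mm). Before placing it, I'll check the carrier pose by projecting its model into the first, unobstructed top picture and the side picture.

Run:
```python
from h import *
tp=grab_frame("top"); sd=grab_frame("side")
c=np.array([.5496,.2291]); g=np.radians(-7.0); e=np.array([np.cos(g),np.sin(g)]); a=np.array([-np.sin(g),np.cos(g)])
def ov(p,fn,out,box,S):
    im=cv2.imread(fn); x0,y0,x1,y1=box; im=cv2.resize(im[y0:y1,x0:x1],None,fx=S,fy=S,interpolation=cv2.INTER_CUBIC)
    def q(X): return tuple(((proj(p,X)-[x0,y0]+.5)*S).astype(int).tolist())
    for z,sx,sy,col in ((0.006,.125,.045,(0,255,0)),):
        P=[q([*(c+i*sx*e+j*sy*a),z]) for i,j in ((-1,-1),(1,-1),(1,1),(-1,1))]
        cv2.polylines(im,[np.array(P)],True,col,1)
    for k in (-1.5,-.5,.5,1.5):
        for j in (-1,1): cv2.circle(im,q([*(c+k*.078*e+j*.034*a),.05]),3,(0,0,255),1)
    for k in (-1,0,1):
        for j in (-1,1): cv2.circle(im,q([*(c+k*.078*e+j*.034*a),.018]),3,(255,0,255),1)
    cv2.imwrite(out,im)
ov(tp,"pics/a_top.png","pics/n_top.png",(205,165,275,280),5)
ov(sd,"pics/a_side.png","pics/n_side.png",(215,300,365,380),5)
```

```text
(no output)
```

View pics/n_top.png

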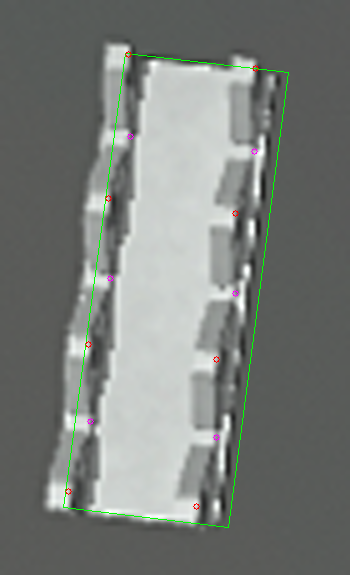

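View pics/n_side.png

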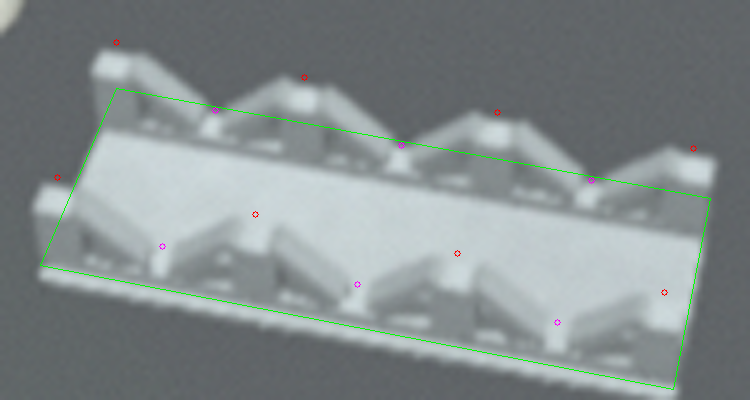

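The model sits a few mm off in y: real tiles lie about 2 px left in the top view and lower in the side view. I'll refit pose and peak height from all three views together.

Run:
```python
from h import *
from scipy.optimize import least_squares
tp=grab_frame("top"); sd=grab_frame("side"); w=grab_frame("wrist")
sw=dict(eef_pos=np.array([.6473,-.1495,.3952]),ee_rot=np.array([-3.14155,-.00069,-3.13697]))
L=[] # cam, k, j(+1 far y), kind, px
for k,px in zip((1.5,.5,-.5,-1.5),[(117,52),(97,200),(78,343),(60,495)]): L.append((tp,None,k,1,"p",np.array(px)/5+[205,165]))
for k,px in zip((1,0,-1),[(117,138),(97,280),(77,425)]): L.append((tp,None,k,1,"v",np.array(px)/5+[205,165]))
L.append((tp,None,1.5,-1,"p",np.array((243,66))/5+[205,165]))
# side image: left = +x, down = +y
for k,px in zip((1.5,.5,-.5,-1.5),[(113,65),(305,98),(497,133),(697,167)]): L.append((sd,None,k,-1,"p",np.array(px)/5+[215,300]))
for k,px in zip((1.5,.5,-.5,-1.5),[(55,200),(255,236),(458,275),(663,315)]): L.append((sd,None,k,1,"p",np.array(px)/5+[215,300]))
for k,px in zip((1,0,-1),[(212,126),(400,160),(587,198)]): L.append((sd,None,k,-1,"v",np.array(px)/5+[215,300]))
for k,px in zip((1,0,-1),[(160,265),(355,300),(555,342)]): L.append((sd,None,k,1,"v",np.array(px)/5+[215,300]))
for k,px in zip((-1.5,-.5,.5,1.5),[(177,66),(163,212),(147,360),(116,515)]): L.append((w,sw,k,-1,"p",np.array(px)/3+[500,40]))
for k,px in zip((-1.5,-.5,.5,1.5),[(271,105),(261,248),(241,390),(210,535)]): L.append((w,sw,k,1,"p",np.array(px)/3+[500,40]))
def res(v,sep=False):
    cx,cy,g,zp,zv=v; e=np.array([np.cos(g),np.sin(g)]); a=np.array([-np.sin(g),np.cos(g)]); r=[]
    for cam,st,k,j,kind,px in L:
        X=np.array([*(np.array([cx,cy])+k*.078*e+j*.034*a),zp if kind=="p" else zv])
        s=2.6 if cam is tp else (2.0 if cam is sd else 1.4)
        r.append((proj(cam,X,st)-px)*s)
    return np.array(r) if sep else np.concatenate(r)
r=least_squares(res,[.55,.233,-.12,.045,.018],loss="soft_l1",f_scale=2); print(r.x.round(4)); R=res(r.x,True)
print("top",R[:8].mean(0),"side",R[8:22].mean(0),"wrist",R[22:].mean(0),"std",R.std())
e=np.array([np.cos(r.x[2]),np.sin(r.x[2])])
for k in (-1,0,1): print(k,(r.x[:2]+k*.078*e).round(4))
```

```text
[ 0.5483  0.2352 -0.1181  0.0433  0.014 ]
top [0.03973594 0.55258929] side [ 0.20131627 -0.05132077] wrist [0.12502071 0.86403735] std 0.8602030301334522
-1 [0.4708 0.2444]
0 [0.5483 0.2352]
1 [0.6258 0.226 ]
```

Fit is good to about 1 mm. Grooves are at (0.471,0.244), (0.548,0.235) and (0.626,0.226), yaw −0.118. C3 goes to the middle groove.

```bash
python3 plan.py 0.5483 0.2347 0.145 -1.689
```

```text
33.775 [ 0.5172 -0.0198  0.0537] [ 3.139e+00 -1.000e-03 -1.641e+00] w 0.0476 F [ 0.1  0.3 -2.9]
5 rows:
-51.2 -2.6 -18.3 0.001 -0.000 0.010;-51.2 -2.1 -18.3 0.001 -0.000 0.010;-51.2 -1.6 -18.3 0.001 -0.000 0.010;-51.3 -1.1 -18.3 0.001 -0.000 0.010;-51.3 -0.7 -18.3 0.001 -0.000 0.010
```

step_arm(
  commands="0 0 -30 0 0 0;0 0 -30 0 0 0;-32 -1 -31 0 0 0.01;-45 -2 0 0.001 0 0.01;-45 -2 0 0.001 0 0.01;-45 -1 0 0.001 0 0.01;-45 -1 0 0 0 0.008;-44 -1 0 0 0 0",
)

```text
t: 34.78
eef_pos: [0.5499, 0.2358, 0.1444]
ee_rot: [-3.141, -0.001, -1.689]
force: [1.2, 0.1, -2.9]
width: 0.0475
```

step_arm(
  commands="0 0 0 0 0 0;0 0 0 0 0 0",
)

```text
t: 35.02
eef_pos: [0.5495, 0.2341, 0.1441]
ee_rot: [3.141, -0.002, -1.688]
force: [-0.7, -0.3, -3.4]
width: 0.0477
```

```bash
python3 plan.py 0.5483 0.2347 0.145 -1.689; python3 shot.py o wrist,side,top
```

```text
35.025 [0.5495 0.2341 0.1441] [ 3.141e+00 -2.000e-03 -1.688e+00] w 0.0477 F [-0.7 -0.3 -3.4]
1 rows:
-0.4 1.2 -0.9 0.000 -0.002 0.001
35.025 [0.5495 0.2341 0.1441] [ 3.141e+00 -2.000e-03 -1.688e+00] [-0.7 -0.3 -3.4] 0.04769497464667614
```

View pics/o_side.png

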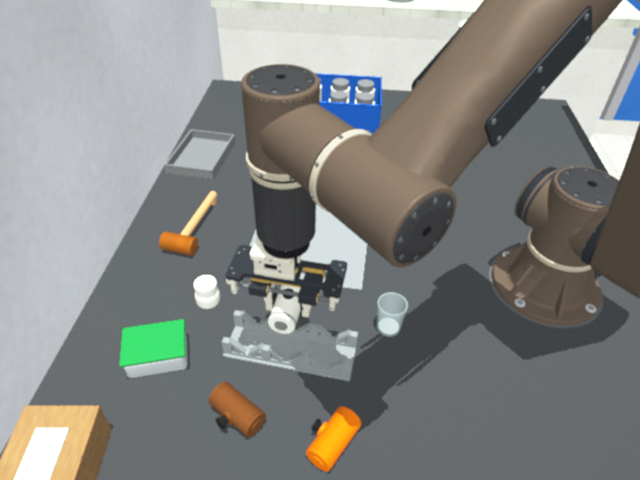

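View pics/o_wrist.png

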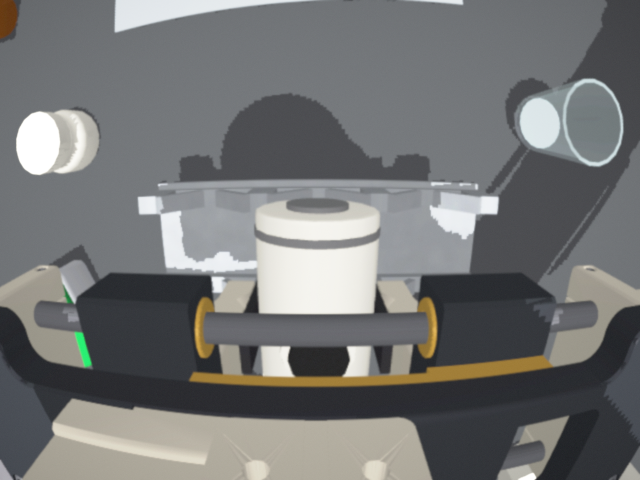

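C3 hangs square over the middle groove, symmetric between the rail ends at (150,205) and (487,205). I'll lower it.

step_arm(
  commands="-0.4 1.2 25 0 0 0;0 0 25 0 0 0;0 0 22 0 0 0;0 0 8 0 0 0;0 0 0 0 0 0;0 0 0 0 0 0",
)

```text
t: 35.92
eef_pos: [0.5496, 0.235, 0.0658]
ee_rot: [-3.14, 0.0, -1.689]
force: [0.2, 1.0, -3.5]
width: 0.0474
```

step_arm(
  commands="0 0 3 0 0 0;0 0 3 0 0 0;0 0 0 0 0 0",
)

```text
t: 36.3
eef_pos: [0.5489, 0.2349, 0.0587]
ee_rot: [-3.141, -0.001, -1.689]
force: [-1.6, 1.1, -2.7]
width: 0.0475
```

step_arm(
  commands="0 0 1.5 0 0 0;0 0 1 0 0 0;0 0 0 0 0 0",
)

```text
t: 36.67
eef_pos: [0.5489, 0.2348, 0.0581]
ee_rot: [-3.14, -0.001, -1.688]
force: [-8.7, -1.4, 15.0]
width: 0.0473
```

step_arm(
  commands="0 0 -1 0 0 0;0 0 0 0 0 0;0 0 0 0 0 0",
  jaw=60,
)

```text
t: 37.05
eef_pos: [0.5492, 0.2349, 0.0572]
ee_rot: [-3.141, -0.001, -1.689]
force: [0.1, -0.1, -1.3]
width: 0.0598
```

step_arm(
  commands="0 0 -30 0 0 0;0 0 -40 0 0 0;0 0 -40 0 0 0;0 0 0 0 0 0",
)

```text
t: 37.55
eef_pos: [0.5507, 0.2361, 0.1708]
ee_rot: [-3.136, 0.003, -1.688]
force: [0.8, 0.6, -1.2]
width: 0.0602
```

```bash
python3 plan.py 0.605 -0.080 0.165 -1.426; python3 shot.py q side,top
```

```text
37.55 [0.5507 0.2361 0.1708] [-3.136e+00  3.000e-03 -1.688e+00] w 0.0602 F [ 0.8  0.6 -1.2]
6 rows:
51.3 -15.2 0.9 -0.001 0.000 -0.044;51.9 -12.9 0.9 -0.001 0.000 -0.044;52.4 -10.6 0.9 -0.001 0.000 -0.044;52.8 -8.3 0.9 -0.001 0.000 -0.044;53.1 -6.0 0.9 -0.001 0.000 -0.044;53.3 -3.7 1.0 -0.001 0.000 -0.044
37.55 [0.5507 0.2361 0.1708] [-3.136e+00  3.000e-03 -1.688e+00] [ 0.8  0.6 -1.2] 0.06018825739741743
```

View pics/q_side.png

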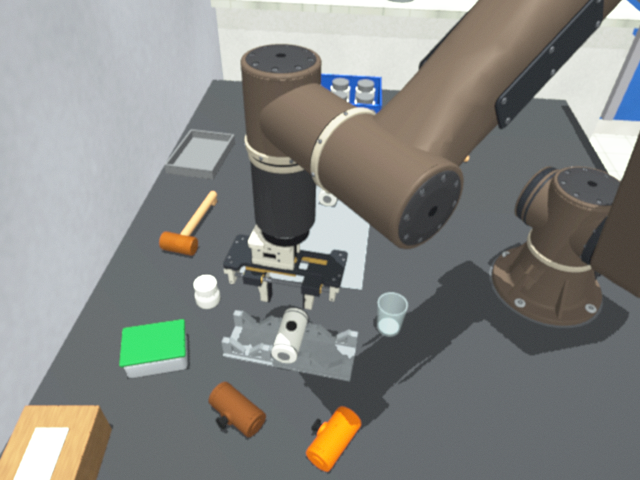

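C3 lies in the middle groove with its stopper up at (291,325). I'll move on to C2.

step_arm(
  commands="51.3 -15 0 0 0 -0.044;52 -13 0 0 0 -0.044;52.5 -10.6 0 0 0 -0.044;53 -8.3 0 0 0 -0.044;53 -6 0 0 0 -0.044;53.5 -4 0 0 0 -0.044;0 0 0 0 0 0;0 0 0 0 0 0",
  jaw=80,
)

```text
t: 38.65
eef_pos: [0.6028, -0.082, 0.1662]
ee_rot: [3.14, -0.001, -1.426]
force: [-0.2, 0.7, 0.9]
width: 0.08
```

```bash
python3 shot.py r wrist
```

```text
38.65 [ 0.6028 -0.082   0.1662] [ 3.140e+00 -1.000e-03 -1.426e+00] [-0.2  0.7  0.9] 0.0800387418366761
```

View pics/r_wrist.png

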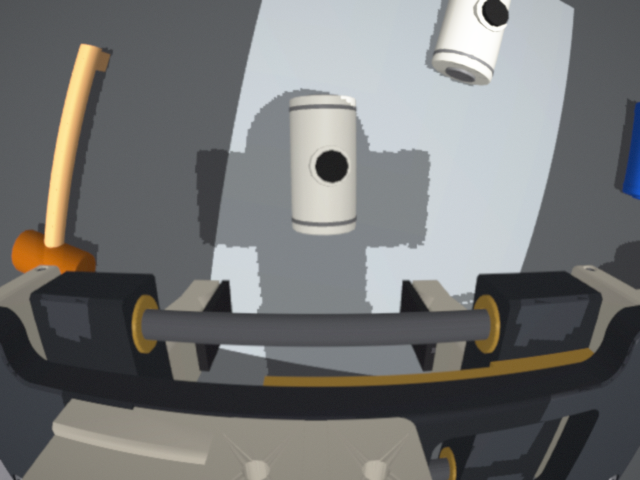

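```bash
python3 - <<'E'
from meas import *
p=grab_frame("wrist"); s=get_state()
v=run(p,s,[(289,100),(300,95),(350,95),(357,100),(357,226),(350,233),(300,234),(291,228)],(.605,-.139,.15),(331.5,166),d=.032)
E
python3 plan.py 0.604 -0.139 0.100 -1.424; python3 plan.py 0.604 -0.139 0.034 -1.424 3
```

```text
[ 0.6054 -0.1375  0.1499] 0.04 [(np.float64(0.35), np.float64(-8.0)), (np.float64(0.78), np.float64(-9.0)), (np.float64(1.03), np.float64(-7.0))]
38.75 [ 0.6031 -0.0809  0.1669] [ 3.141e+00 -1.000e-03 -1.424e+00] w 0.08 F [-0.2  1.  -0.4]
2 rows:
28.8 3.8 33.5 0.000 -0.001 -0.000;28.8 3.8 33.5 0.000 -0.001 -0.000
38.75 [ 0.6031 -0.0809  0.1669] [ 3.141e+00 -1.000e-03 -1.424e+00] w 0.08 F [-0.2  1.  -0.4]
3 rows:
19.2 2.5 44.3 0.000 -0.000 -0.000;19.2 2.5 44.3 0.000 -0.000 -0.000;19.2 2.5 44.3 0.000 -0.000 -0.000
```

C2 is at (0.6054,−0.1375) with −8° tilt, well within 23°. Grasping it.

step_arm(
  commands="28.5 4.5 20 0 0 0;28 4.5 33 0 0 0;0 0 40 0 0 0;0 0 39 0 0 0;0 0 0 0 0 0;0 0 0 0 0 0",
)

```text
t: 39.5
eef_pos: [0.6039, -0.1382, 0.037]
ee_rot: [-3.14, -0.002, -1.423]
force: [0.3, 0.7, 0.9]
width: 0.08
```

step_arm(
  commands="0 0 0 0 0 0;0 0 0 0 0 0;0 0 0 0 0 0;0 0 0 0 0 0;0 0 0 0 0 0;0 0 0 0 0 0",
  jaw=30,
)

```text
t: 40.25
eef_pos: [0.6032, -0.139, 0.0362]
ee_rot: [-3.14, -0.001, -1.425]
force: [-0.1, 0.7, 4.8]
width: 0.0472
```

step_arm(
  commands="0 0 -10 0 0 0;0 0 -10 0 0 0;0 0 0 0 0 0",
)

```text
t: 40.62
eef_pos: [0.6033, -0.139, 0.0566]
ee_rot: [-3.14, -0.001, -1.425]
force: [0.3, 0.6, -3.0]
width: 0.0473
```

```bash
python3 shot.py s wrist;  python3 plan.py 0.6258 0.226 0.145 -1.689
```

```text
40.625 [ 0.6033 -0.139   0.0566] [-3.140e+00 -1.000e-03 -1.425e+00] [ 0.3  0.6 -3. ] 0.0472937396678174
40.675 [ 0.6029 -0.139   0.0561] [-3.140e+00 -1.000e-03 -1.425e+00] w 0.047 F [ 0.6 -0.3 -3.4]
7 rows:
-51.1 -10.8 -12.7 -0.000 -0.000 0.038;-51.5 -8.9 -12.7 -0.000 -0.000 0.038;-51.8 -6.9 -12.7 -0.000 -0.000 0.038;-52.0 -5.0 -12.7 -0.000 -0.000 0.038;-52.1 -3.0 -12.7 -0.000 -0.000 0.038;-52.2 -1.0 -12.7 -0.000 -0.000 0.038;-52.2 0.9 -12.7 -0.000 -0.000 0.038
```

View pics/s_wrist.png

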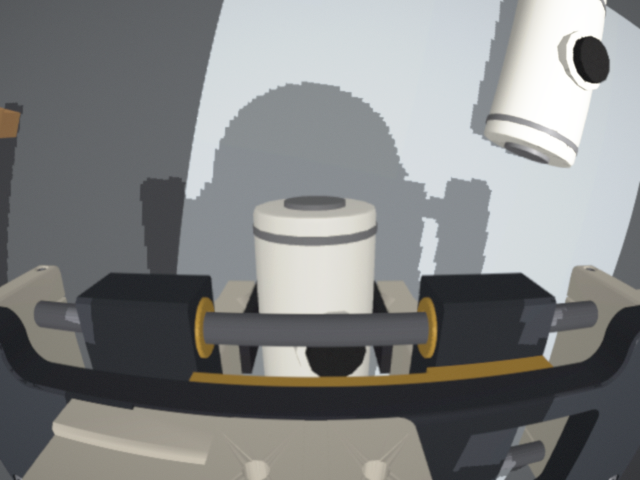

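C2 is held (−3 N) but its stopper shows at column 335 against centre 315, so it leans some. I'll quantify that, then correct it by tilting the tool before release.

Run:
```python
from h import *
p=grab_frame("wrist"); st=dict(eef_pos=np.zeros(3),ee_rot=np.zeros(3))
for t in range(-4,21,2):
    r=np.radians(t); print(t,[proj(p,[x,.032*np.sin(r),.009-.032*np.cos(r)],st).round(1) for x in (-.003,0.002)], proj(p,[.048,0,.009-.024],st).round(0))
im=p["frame"]; cv2.imwrite("pics/t.png",cv2.resize(im[180:400,200:430],None,fx=3,fy=2.7,interpolation=cv2.INTER_CUBIC)[:,:,::-1])
```

```text
-4 [array([308.6, 362.7]), array([308.5, 351. ])] [315. 216.]
-2 [array([311.7, 362.8]), array([311.7, 351.1])] [315. 216.]
0 [array([314.9, 362.9]), array([314.9, 351.2])] [315. 216.]
2 [array([318. , 362.9]), array([318.1, 351.1])] [315. 216.]
4 [array([321.2, 362.8]), array([321.3, 351.1])] [315. 216.]
6 [array([324.3, 362.6]), array([324.5, 350.9])] [315. 216.]
8 [array([327.4, 362.4]), array([327.6, 350.7])] [315. 216.]
10 [array([330.5, 362.1]), array([330.8, 350.4])] [315. 216.]
12 [array([333.5, 361.7]), array([333.9, 350.1])] [315. 216.]
14 [array([336.6, 361.3]), array([336.9, 349.6])] [315. 216.]
16 [array([339.5, 360.8]), array([339.9, 349.2])] [315. 216.]
18 [array([342.4, 360.3]), array([342.9, 348.7])] [315. 216.]
20 [array([345.3, 359.7]), array([345.8, 348.1])] [315. 216.]
```

View pics/t.png

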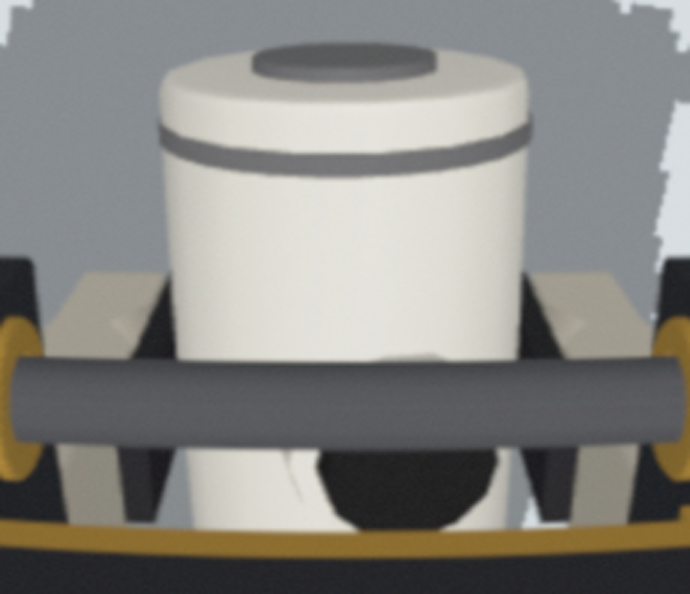

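Lean is about 13°. I'll carry it to the far groove and tilt by −0.17 rad there.

step_arm(
  commands="0 0 -30 0 0 0;0 0 -30 0 0 0;-30 -6 -29 0 0 0.03;-45 -8 0 0 0 0.038;-45 -7 0 0 0 0.038;-45 -6 0 0 0 0.038;-45 -5 0 0 0 0.038;-45 -3 0 0 0 0.038",
)

```text
t: 41.72
eef_pos: [0.6239, 0.1192, 0.144]
ee_rot: [-3.142, -0.001, -1.646]
force: [1.5, -0.4, -2.7]
width: 0.0473
```

```bash
python3 plan.py 0.6258 0.2255 0.145 -1.689
```

```text
41.725 [0.6239 0.1192 0.144 ] [-3.142e+00 -1.000e-03 -1.646e+00] w 0.0473 F [ 1.5 -0.4 -2.7]
2 rows:
-53.1 3.1 -0.6 -0.000 -0.001 0.021;-53.0 4.2 -0.5 -0.000 -0.001 0.021
```

step_arm(
  commands="-36 2 0 0 0 0.021;-36 3 0 0 0 0.021;-34 2 0 0 0 0;0 0 0 0 0 0;0 0 0 -0.085 0 0;0 0 0 -0.085 0 0;0 0 0 0 0 0;0 0 0 0 0 0",
)

```text
t: 42.72
eef_pos: [0.6271, 0.2232, 0.1437]
ee_rot: [2.973, -0.002, -1.688]
force: [-0.2, -0.4, -2.0]
width: 0.0471
```

```bash
python3 - <<'E'
from h import *
s=get_state(); R=Ro.from_euler("xyz",s["ee_rot"]); c=s["eef_pos"]+R.apply([0,0,.009]); print(s["eef_pos"],s["ee_rot"],c)
for tz in (.060,.050): print((R.inv().apply(np.array([.6258,.2265,tz])-c)*1000).round(1))
E
python3 shot.py u wrist,side
```

```text
[0.6270925  0.22322048 0.14373004] [ 2.97286148e+00 -1.53253911e-03 -1.68767536e+00] [0.62558984 0.22338322 0.13485787]
[ -3.2 -12.4  73.8]
[ -3.3 -14.1  83.7]
42.725 [0.6271 0.2232 0.1437] [ 2.973e+00 -2.000e-03 -1.688e+00] [-0.2 -0.4 -2. ] 0.047068295637568494
```

View pics/u_wrist.png

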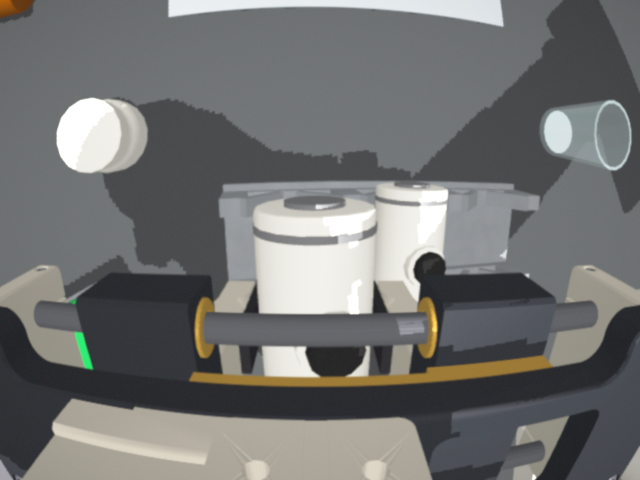

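View pics/u_side.png

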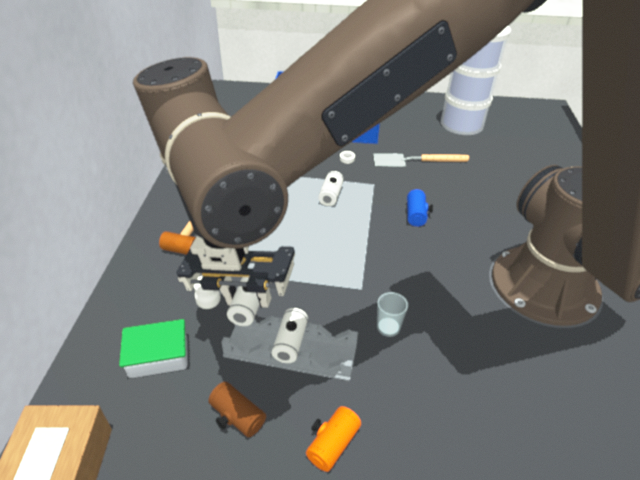

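step_arm(
  commands="-3.2 -4 23 0 0 0;0 -4 23 0 0 0;0 -3 20 0 0 0;0 -1.4 8 0 0 0;0 0 0 0 0 0;0 0 0 0 0 0",
)

```text
t: 43.58
eef_pos: [0.628, 0.2273, 0.0702]
ee_rot: [2.974, -0.0, -1.687]
force: [-0.2, -0.5, -2.6]
width: 0.047
```

step_arm(
  commands="0 -0.6 3.5 0 0 0;0 -0.5 3 0 0 0;0 0 0 0 0 0",
)

```text
t: 43.95
eef_pos: [0.6272, 0.2269, 0.0624]
ee_rot: [2.972, -0.001, -1.687]
force: [-0.3, 0.3, -2.9]
width: 0.0475
```

step_arm(
  commands="0 -0.4 2.5 0 0 0;0 -0.2 1.3 0 0 0;0 0 0 0 0 0",
)

```text
t: 44.32
eef_pos: [0.6273, 0.2272, 0.0595]
ee_rot: [2.973, -0.001, -1.687]
force: [-2.8, 0.2, 3.1]
width: 0.047
```

step_arm(
  commands="0 -0.1 0.7 0 0 0;0 0 0 0 0 0",
)

```text
t: 44.58
eef_pos: [0.6274, 0.2272, 0.0594]
ee_rot: [2.973, -0.001, -1.686]
force: [-4.2, 0.7, 9.0]
width: 0.0471
```

step_arm(
  commands="0 0 0 0 0 0;0 0 0 0 0 0;0 0 0 0 0 0",
  jaw=56,
)

```text
t: 44.95
eef_pos: [0.6275, 0.227, 0.0579]
ee_rot: [2.972, -0.001, -1.687]
force: [-0.0, -0.9, 0.4]
width: 0.0559
```

step_arm(
  commands="0 3 -20 0 0 0;0 7 -40 0 0 0;0 8 -45 0 0 0;0 0 0 0.085 0 0;0 0 0 0.085 0 0;0 0 0 0 0 0",
)

```text
t: 45.7
eef_pos: [0.6265, 0.2274, 0.1668]
ee_rot: [-3.139, -0.0, -1.685]
force: [-0.5, -0.2, 0.5]
width: 0.056
```

```bash
python3 shot.py v side,top; python3 plan.py .505 -.21 .165 -1.711
```

```text
45.7 [0.6265 0.2274 0.1668] [-3.139 -0.    -1.685] [-0.5 -0.2  0.5] 0.05601606213779792
45.8 [0.6275 0.2274 0.166 ] [-3.141 -0.    -1.686] w 0.0561 F [ 0.2 -0.   0.1]
8 rows:
56.1 8.9 0.1 -0.000 -0.000 0.003;56.1 8.7 0.1 -0.000 -0.000 0.003;56.1 8.6 0.1 -0.000 -0.000 0.003;56.2 8.4 0.1 -0.000 -0.000 0.003;56.2 8.2 0.1 -0.000 -0.000 0.003;56.2 8.0 0.1 -0.000 -0.000 0.003;56.2 7.9 0.1 -0.000 -0.000 0.003;56.3 7.7 0.1 -0.000 -0.000 0.003
```

View pics/v_side.png

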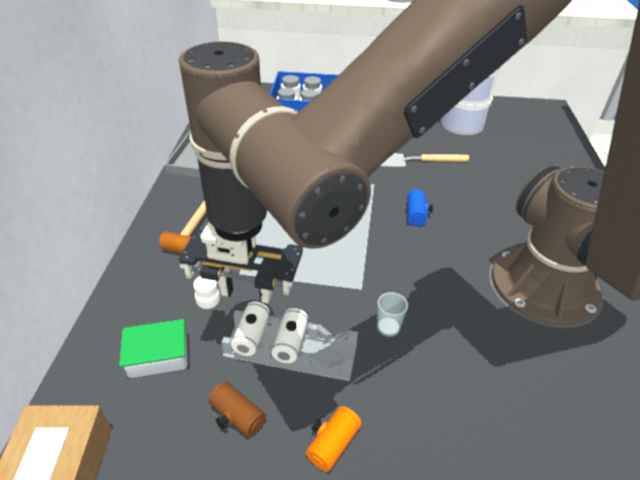

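C2 is in the far groove (stopper at (251,319)) and C3 in the middle. Now C1.

step_arm(
  commands="56 9 0 0 0 0.003;56 8.7 0 0 0 0.003;56 8.6 0 0 0 0.003;56 8.4 0 0 0 0.003;56 8.2 0 0 0 0.003;56 8 0 0 0 0.003;56 8 0 0 0 0.003;56 7.7 0 0 0 0.003",
  jaw=80,
)

```text
t: 46.8
eef_pos: [0.5048, -0.2109, 0.1655]
ee_rot: [-3.141, -0.0, -1.711]
force: [0.7, 0.7, 0.3]
width: 0.08
```

step_arm(
  commands="0 0 0 0 0 0;0 0 0 0 0 0",
)

```text
t: 47.05
eef_pos: [0.5052, -0.2094, 0.1652]
ee_rot: [-3.141, -0.001, -1.713]
force: [0.2, -0.3, 0.9]
width: 0.0799
```

```bash
python3 shot.py w wrist
```

```text
47.05 [ 0.5052 -0.2094  0.1652] [-3.141e+00 -1.000e-03 -1.713e+00] [ 0.2 -0.3  0.9] 0.07986249002519293
```

View pics/w_wrist.png

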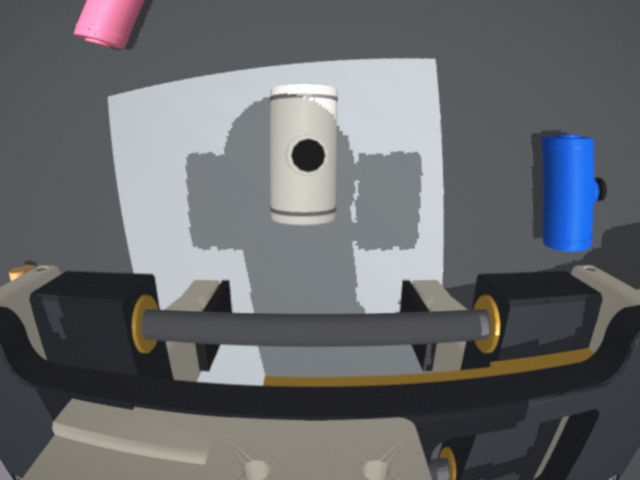

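Run:
```python
from meas import *
p=grab_frame("wrist"); s=get_state()
v=run(p,s,[(270,90),(280,85),(330,85),(337,90),(337,215),(329,223),(279,223),(271,216)],(.508,-.274,-.14),(308.5,155),d=.032)
R=Ro.from_euler("xyz",s["ee_rot"]); print((R.inv().apply(np.array([v[0],v[1],.0345])-s["eef_pos"])*1000).round(1))
```

```text
[ 0.5055 -0.2725 -0.1429] 0.034 [(np.float64(0.44), np.float64(-8.0)), (np.float64(0.89), np.float64(-7.0)), (np.float64(1.05), np.float64(-9.0))]
[ 63.4  -9.1 130.6]
```

step_arm(
  commands="31 -3.5 20 0 0 0;32 -3.5 33 0 0 0;0 0 40 0 0 0;0 0 38 0 0 0;0 0 0 0 0 0;0 0 0 0 0 0",
)

```text
t: 47.9
eef_pos: [0.5039, -0.2718, 0.0352]
ee_rot: [-3.14, -0.001, -1.709]
force: [0.4, 0.2, 0.3]
width: 0.0802
```

step_arm(
  commands="0 0 0 0 0 0;0 0 0 0 0 0;0 0 0 0 0 0;0 0 0 0 0 0;0 0 0 0 0 0;0 0 0 0 0 0",
  jaw=30,
)

```text
t: 48.65
eef_pos: [0.5032, -0.2724, 0.0345]
ee_rot: [-3.14, -0.001, -1.711]
force: [-0.6, 1.7, 5.6]
width: 0.0471
```

step_arm(
  commands="0 0 -10 0 0 0;0 0 -10 0 0 0;0 0 0 0 0 0",
)

```text
t: 49.02
eef_pos: [0.5034, -0.2725, 0.0551]
ee_rot: [-3.139, -0.001, -1.711]
force: [0.2, 0.3, -2.8]
width: 0.0471
```

```bash
python3 shot.py x wrist; python3 plan.py 0.4708 0.2435 0.145 -1.689;python3 -c "
import cv2;im=cv2.imread('pics/x_wrist.png');cv2.imwrite('pics/x_crop.png',cv2.resize(im[180:400,200:430],None,fx=3,fy=2.7,interpolation=cv2.INTER_CUBIC))"
```

```text
49.025 [ 0.5034 -0.2725  0.0551] [-3.139e+00 -1.000e-03 -1.711e+00] [ 0.2  0.3 -2.8] 0.04713798472979314
49.075 [ 0.5031 -0.2723  0.0545] [-3.140e+00 -1.000e-03 -1.711e+00] w 0.0472 F [-0.3  0.2 -3.1]
9 rows:
-56.2 11.5 -10.1 -0.000 -0.000 -0.002;-56.3 11.4 -10.1 -0.000 -0.000 -0.002;-56.3 11.3 -10.1 -0.000 -0.000 -0.002;-56.3 11.1 -10.1 -0.000 -0.000 -0.002;-56.4 11.0 -10.1 -0.000 -0.000 -0.002;-56.4 10.9 -10.1 -0.000 -0.000 -0.002;-56.4 10.7 -10.1 -0.000 -0.000 -0.002;-56.4 10.6 -10.1 -0.000 -0.000 -0.002;-56.5 10.5 -10.1 -0.000 -0.000 -0.002
```

View pics/x_crop.png

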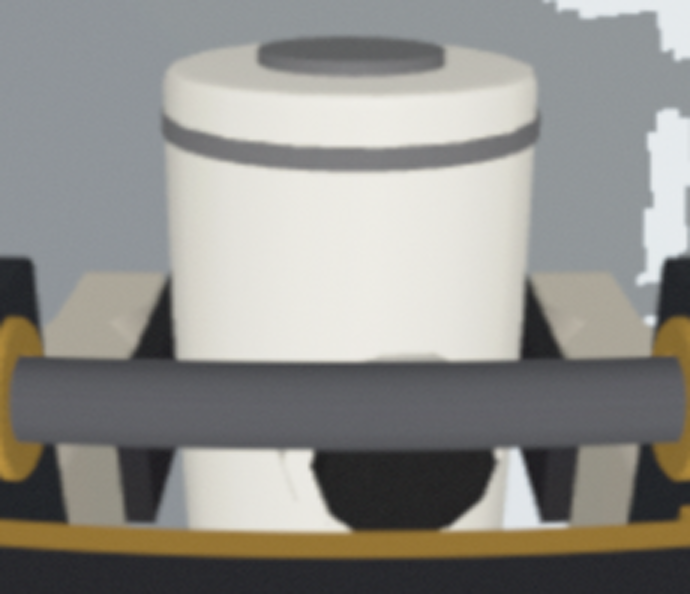

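C1 is held, stopper leaning about 12°. I'll carry it to the near groove and correct by about −0.08 rad there, limited because the middle cylinder is beside it.

step_arm(
  commands="0 0 -30 0 0 0;0 0 -30 0 0 0;-30 6 -30 0 0 0;-50 10 0 0 0 0;-56 11.5 0 0 0 0;-56 11.5 0 0 0 -0.003;-56 11.5 0 0 0 -0.004;-56 11.5 0 0 0 -0.004",
)

```text
t: 50.08
eef_pos: [0.4827, 0.0391, 0.1437]
ee_rot: [-3.141, -0.001, -1.7]
force: [1.8, -0.8, -3.3]
width: 0.0472
```

```bash
python3 plan.py 0.4708 0.2435 0.145 -1.689
```

```text
50.075 [0.4827 0.0391 0.1437] [-3.141e+00 -1.000e-03 -1.700e+00] w 0.0472 F [ 1.8 -0.8 -3.3]
4 rows:
-50.3 9.5 -0.4 -0.000 -0.000 -0.003;-50.3 9.4 -0.4 -0.000 -0.000 -0.003;-50.3 9.3 -0.4 -0.000 -0.000 -0.003;-50.4 9.1 -0.3 -0.000 -0.000 -0.003
```

step_arm(
  commands="-50 9.5 0 0 0 -0.003;-50 9.4 0 0 0 -0.003;-50 9.3 0 0 0 -0.003;-44 8 0 0 0 -0.003;0 0 0 -0.08 0 0;0 0 0 0 0 0;0 0 0 0 0 0",
)

```text
t: 50.95
eef_pos: [0.4714, 0.2336, 0.1431]
ee_rot: [3.063, -0.002, -1.689]
force: [-1.6, 0.3, -2.8]
width: 0.0473
```

```bash
python3 - <<'E'
from h import *
s=get_state(); R=Ro.from_euler("xyz",s["ee_rot"]); c=s["eef_pos"]+R.apply([0,0,.0075]); print(s["eef_pos"],s["ee_rot"],c,s["width"],s["force"])
for tz in (.060,.050): print((R.inv().apply(np.array([.4708,.244,tz])-c)*1000).round(1))
E
python3 shot.py y wrist,side
```

```text
[0.471358   0.23361652 0.14307147] [ 3.06281621e+00 -1.77073904e-03 -1.68895531e+00] [0.47077034 0.23367295 0.13559474] 0.04729427319989051 [-1.64253687  0.33414966 -2.79575345]
[-10.4  -4.8  75.4]
[-10.4  -5.6  85.4]
50.95 [0.4714 0.2336 0.1431] [ 3.063e+00 -2.000e-03 -1.689e+00] [-1.6  0.3 -2.8] 0.04729427319989051
```

View pics/y_wrist.png

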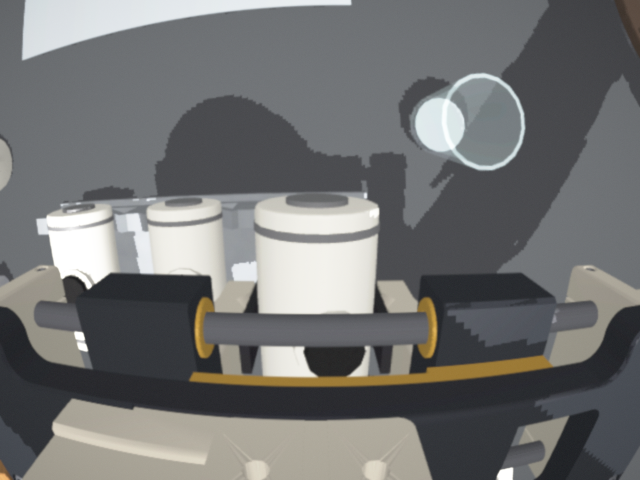

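View pics/y_side.png

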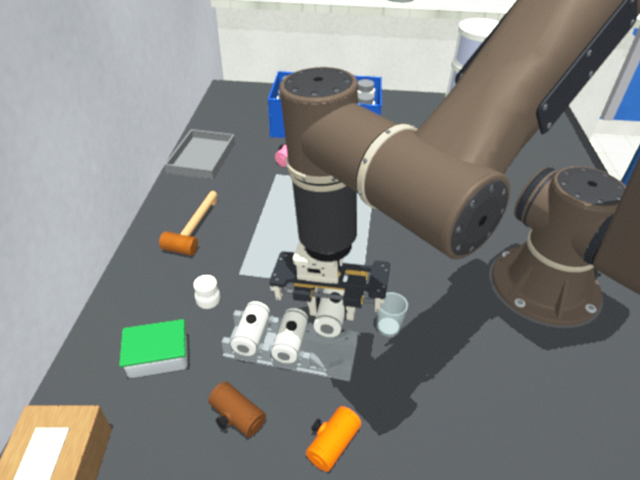

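step_arm(
  commands="-10.4 0 0 0 0 0;0 -2 25 0 0 0;0 -2 25 0 0 0;0 -1 18 0 0 0;0 -0.5 6 0 0 0;0 0 0 0 0 0;0 0 0 0 0 0",
)

```text
t: 51.92
eef_pos: [0.4728, 0.2452, 0.0702]
ee_rot: [3.063, 0.0, -1.688]
force: [-0.2, -0.5, -2.1]
width: 0.0475
```

step_arm(
  commands="0 -0.3 4 0 0 0;0 -0.2 4 0 0 0;0 0 0 0 0 0",
)

```text
t: 52.3
eef_pos: [0.472, 0.2445, 0.061]
ee_rot: [3.062, -0.001, -1.688]
force: [-0.3, 0.2, -2.8]
width: 0.0472
```

step_arm(
  commands="0 -0.1 2 0 0 0;0 -0.1 1.5 0 0 0;0 0 0 0 0 0",
)

```text
t: 52.68
eef_pos: [0.4722, 0.2447, 0.0586]
ee_rot: [3.063, -0.001, -1.687]
force: [-2.8, -1.3, 8.0]
width: 0.0473
```

Seated (8 N). Releasing and going straight up.

step_arm(
  commands="0 0 0 0 0 0;0 0 0 0 0 0;0 0 0 0 0 0",
  jaw=56,
)

```text
t: 53.05
eef_pos: [0.4723, 0.2448, 0.0578]
ee_rot: [3.063, -0.001, -1.688]
force: [-0.0, 0.9, -0.4]
width: 0.0562
```

step_arm(
  commands="0 1.6 -20 0 0 0;0 3.2 -40 0 0 0;0 3.6 -45 0 0 0;0 0 -30 0.08 0 0;0 0 0 0 0 0;0 0 0 0 0 0",
)

```text
t: 53.8
eef_pos: [0.474, 0.2445, 0.1927]
ee_rot: [3.141, -0.001, -1.688]
force: [-1.1, -0.5, -0.0]
width: 0.0562
```

```bash
python3 plan.py .55 .36 .32 -1.57; python3 plan.py .50 0.0 .30 -3.14
```

```text
53.8 [0.474  0.2445 0.1927] [ 3.141e+00 -1.000e-03 -1.688e+00] w 0.0562 F [-1.1 -0.5 -0. ]
4 rows:
-30.9 -15.5 -31.8 0.000 -0.000 -0.029;-30.4 -16.4 -31.8 0.000 -0.000 -0.029;-29.9 -17.3 -31.8 0.000 -0.000 -0.029;-29.4 -18.2 -31.8 0.000 -0.000 -0.029
53.8 [0.474  0.2445 0.1927] [ 3.141e+00 -1.000e-03 -1.688e+00] w 0.0562 F [-1.1 -0.5 -0. ]
9 rows:
26.7 -6.0 -11.9 -0.000 -0.000 0.161;25.3 -10.2 -11.9 -0.000 -0.000 0.161;23.4 -14.2 -11.9 -0.000 -0.000 0.161;20.8 -17.7 -11.9 -0.000 -0.000 0.161;17.7 -20.9 -11.9 -0.000 -0.000 0.161;14.1 -23.4 -11.9 -0.000 -0.000 0.161;10.1 -25.4 -11.9 -0.000 -0.000 0.161;5.9 -26.7 -11.9 -0.000 -0.000 0.161;1.6 -27.3 -11.9 -0.000 -0.000 0.161
```

step_arm(
  commands="-31 -15.5 -32 0 0 -0.029;-30.4 -16.4 -32 0 0 -0.029;-30 -17.3 -32 0 0 -0.029;-29.4 -18 -32 0 0 -0.029;0 0 0 0 0 0;0 0 0 0 0 0",
)

```text
t: 54.55
eef_pos: [0.5499, 0.3599, 0.3186]
ee_rot: [3.139, -0.003, -1.572]
force: [0.4, 0.6, -0.5]
width: 0.056
```

```bash
python3 shot.py z wrist,side,top; python3 -c "
import cv2
a=cv2.imread('pics/z_side.png')[280:390,190:420];cv2.imwrite('pics/z_s.png',cv2.resize(a,None,fx=3.4,fy=3.4,interpolation=cv2.INTER_CUBIC))"
```

```text
54.55 [0.5499 0.3599 0.3186] [ 3.139e+00 -3.000e-03 -1.572e+00] [ 0.4  0.6 -0.5] 0.05603403623237372
```

View pics/z_wrist.png

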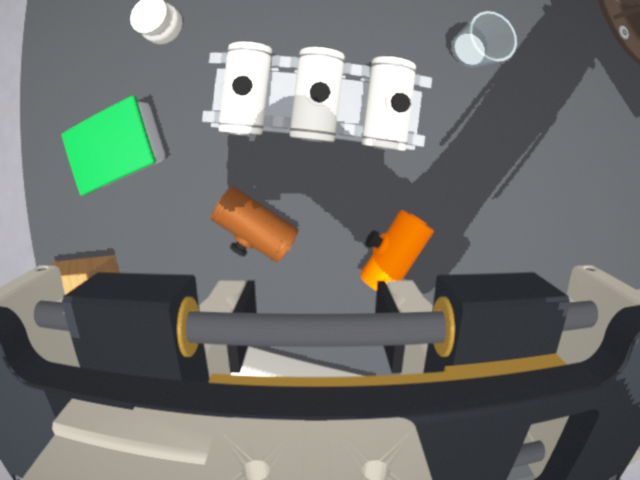

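View pics/z_s.png

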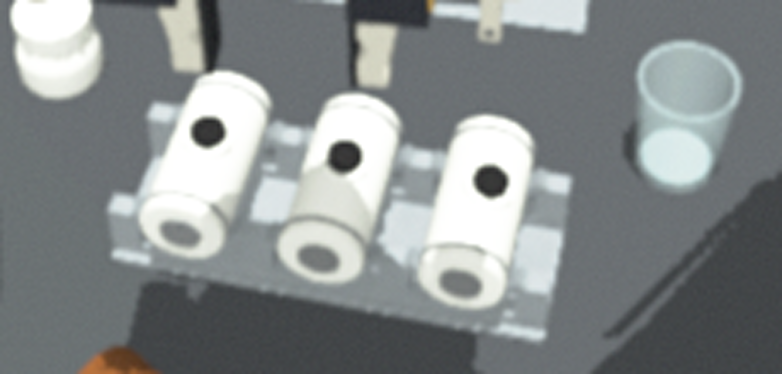

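All three lie in grooves with stoppers up, and the beaker and jar are in place. I'll measure position and lean of each.

Run:
```python
from meas import *
p=grab_frame("wrist"); s=get_state()
cv2.imwrite("pics/zz.png",cv2.resize(p["frame"][30:160,190:450],None,fx=3,fy=3,interpolation=cv2.INTER_CUBIC)[:,:,::-1])
P={"C2 g2":([(228,44),(234,40),(264,41),(272,48),(265,130),(258,134),(226,132),(220,127)],(.6258,.226,-.118),(242,86)),
"C3 g1":([(299,52),(306,47),(338,49),(344,55),(338,136),(331,140),(297,138),(290,133)],(.5483,.2352,-.118),(320,92)),
"C1 g0":([(372,61),(380,57),(410,59),(416,66),(408,144),(401,150),(369,147),(363,140)],(.4708,.2444,-.118),(401,102))}
for k,(poly,x0,st) in P.items():
    v,f=fit(p,s,poly,x0,z=.05); print(k,v.round(4),round(f,3),"err mm",((v-np.array(x0))[:2]*1000).round(1),tilt(p,s,v,np.array(st),z=.05,d=.032)[0])
    print("   with groove pose:",tilt(p,s,x0,np.array(st),z=.05,d=.032)[0])
sd=grab_frame("side")
for k,px in {"C2":(208,131),"C3":(344,156),"C1":(491,181)}.items():
    v=P[[q for q in P if q.startswith(k)][0]][1]
    print(k,"side",[tilt(sd,None,v,np.array(px)/3.4+[190,280],z=.05,d=d)[0] for d in (.032,.040)])
```

```text
C2 g2 [ 0.6249  0.2256 -0.0805] 0.04 err mm [-0.9 -0.4] (np.float64(2.4271608972004923), np.float64(-3.0000000000000004))
   with groove pose: (np.float64(1.8469589214266093), np.float64(-5.0))
C3 g1 [ 0.5468  0.2358 -0.0705] 0.047 err mm [-1.5  0.6] (np.float64(0.6552287352690384), np.float64(-3.0000000000000004))
   with groove pose: (np.float64(1.003258544842914), np.float64(-5.0))
C1 g0 [ 0.4694  0.2446 -0.1077] 0.034 err mm [-1.4  0.2] (np.float64(0.7753398378659704), np.float64(-9.0))
   with groove pose: (np.float64(0.8480532558395529), np.float64(-12.000000000000002))
C2 side [(np.float64(1.401928816532825), np.float64(-5.0)), (np.float64(3.9766046116563363), np.float64(-7.0))]
C3 side [(np.float64(1.5333966507550458), np.float64(-5.0)), (np.float64(4.160148493752482), np.float64(-6.000000000000001))]
C1 side [(np.float64(0.9009341066820884), np.float64(-12.000000000000002)), (np.float64(3.5796491830217123), np.float64(-11.0))]
```

View pics/zz.png

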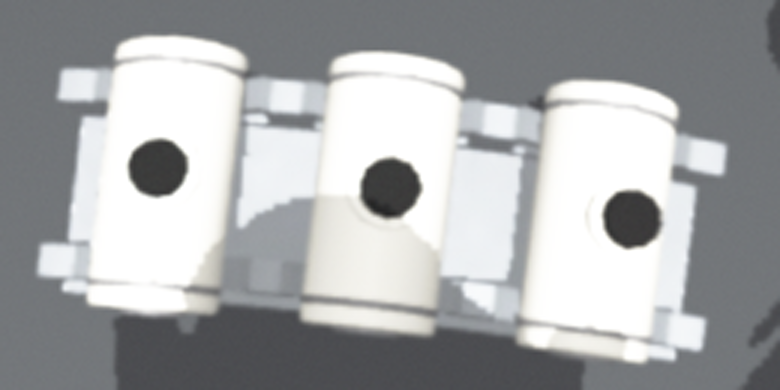

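All checks are within limits: positions within 2 mm of the grooves, leans about −5°, −5° and −12° (limit 23°), and side-view residuals favour stoppers home (32 mm over 40 mm). Handing in.

```bash
python3 -c "
from station import *
print(get_state()['t']); print(job_done())"
```

```text
54.8
the job is handed in; nothing more can be done
None
```

All three white cylinders are in their own grooves with stoppers pressed home and facing up. I handed the job in at about 55 s of the 210 s allowed; no verdict was reported. I rolled each one upright by dragging two fingertips across its top, pressed its stopper to the hard stop (16–23 N), and gripped and set it in the carrier. The blue, pink, brown and orange look-alikes were left alone.

- **Position:** all three centres measured within about 2 mm of their groove points.
- **Axis angle:** the fits came within 0.05 rad of the groove direction (limit 0.15).
- **Stopper lean:** about 5°, 5° and 12° toward −x (limit 23°). The 12° one is in the groove nearest the robot, where I only partly corrected the lean because the middle cylinder was beside it.
- **Stoppers home:** the final side view fits the pressed-in length for all three.
- **Surroundings:** beaker and jar were standing in the last pictures, apparently where they started, and the gripper was clear.

**Disagreements:**
- My first carrier pose, from the wrist view alone, was about 6 mm off in y. I refitted it from all three cameras before placing anything.
- The wrist camera read cylinder x about 2 mm too high at grasp, so the jaws rolled two cylinders by about 5° as they closed.

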